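# Pack a chopping board into the rack and clamp the end stop

## Robot

A 7-joint arm with a two-finger parallel gripper is mounted at the origin on the work surface. World frame = base frame: x ahead of the robot, y to its left, z up, the work surface at z = 0. Lengths are in m, angles in rad, forces in N, time in s.
With the tool pointing down it reaches from about 0.4 to 0.875 m from the base axis. Payload 19.3 kg.
Tool frame: the origin (TCP) lies between the finger pads; the fingertips stand 17 mm ahead of it and the grasp point (between the pads) lies 2 mm behind it (bot.tips_ahead is the z of the fingertips in the tool frame, in m); z points along the fingers, y is the direction in which the jaws open and shut (so a half turn about z gives the same grasp; the last joint's range is limited). The gripper opens to 85 mm and grips with 20 to 120 N. Pads are 22 mm wide; open, the fingers measure 114 mm over their backs; the gripper's body (76 mm by 85 mm) begins 54 mm behind the grasp point. The pads swing forward as they close: fully open they stand 13 mm farther back than shut.
Start: joints at [1.108, 0.521, -0.036, 1.599, 0.021, 1.021, -0.113], TCP at [0.239, -0.577, 0.248] pointing down, gripper open.
Joint ranges: [-2.91, 2.91], [-0.3, 2.13], [-1.5, 1.42], [0.17, 2.43], [-1.26, 4.41], [0.16, 1.93], [-2.52, 2.52]. Speed limits (rad/s): [1.89, 1.89, 2.39, 2.39, 3.01, 3.01, 3.01].

## Interface

Orientations are given as [roll, pitch, yaw] about the fixed x, y, z axes, in that order (R = Rz(yaw) Ry(pitch) Rx(roll)).
In Python, from workcell import telemetry, cams, job, bot gives the robot as it stands.
- The arm moves only by the tool arm_command, never from a script. Its argument "deltas" is a list of rows, each a list of 7 numbers: the opening, from -1 (shut) to 1 (fully open), so that 0 is half open, then the shift along the tool's x, y, z normalised to -1 to 1, where 1 is 150 mm, then the turn, a rotation vector about the tool's x, y, z normalised to -1 to 1, where 1 is 45 degrees. In form: [[hand, tx, ty, tz, rx, ry, rz], ...]. A call has 1 to 8 rows; each row is the pose to reach, as a shift and turn from the pose commanded when the call began, along the tool's axes at that moment; what a row does not reach only later rows make up. A row lasts 1/8 s, in which the tool goes at most 62.5 mm and 10.7 degrees, less where a joint would pass 70% of its speed; a pose out of reach is approached as far as the arm can. A call with a number of a shift or a turn outside -1 to 1 is refused whole. A call with a gripper value outside its range is refused whole. The fingers move at their own pace and stop on an object; "newtons" is the grip in N (left out, the last holds). Time passes only in rows, so rows that repeat a pose let the fingers close. It gives the time, the measured TCP pose, the force and the opening at its end, in the units of the state.
- telemetry.observe(): the state, without advancing time (a new reading comes with each control period).
- cams.grab_frame(name): name is "side" or "top"; returns the picture (480x640x3 uint8, blue, green, red); there is no depth.
- cams.get_calibration(name): a dict with "fx", "fy", "cx", "cy" (pixels), "R" (3x3) and "t" (3): a world point X has camera coordinates R X + t. Camera axes: x right, y down, z forward; pixel columns grow to the right and rows downward; lengths in m; the calibration is good to about 2 mm. A picture is of the moment at which its call begins. get_calibration takes no time and is no camera call.
- job.job_done(): hands the job in, once; it reports no verdict.
The state is a dict: "clock": time; "qpos": joint angles; "qd": joint speeds; "joint_efforts": joint torques, N m; "position": TCP position; "tool_rot": TCP orientation; "force": force on the tool from outside, world axes, zero at the start; "moment": the same for the moment, N m; "grip_width": finger opening in m.
Only numpy, scipy, OpenCV 4.12 (cv2) and the standard library are available. Lean on these libraries where they do the work, as an engineer would, in place of code of your own. Each camera call takes 0.05 s, during which the arm holds its last target.

## Task

Move the tall chopping board from the drainer into the board rack, standing upright and centred between the end wall with its smaller board and the sliding stop, then push the stop up snug so that both boards are held with no play. Only then clamp the stop: its wing knob sits crossed on its thread, so turn it backwards (anticlockwise from above) until it clicks down, then forwards (clockwise) all the way until it is tight. Let go of everything, and leave the other kitchen things where they are.

Things in the scene. Friction and masses are not known exactly. Their poses are not given: they have to be found in the camera images.
- board_mid (a point): Centre of the tall light-wood chopping board to be moved: 160 long (its x) x 24 thick (its y) x 120 mm high (its z), about 0.32 kg. It stands on edge in one of the drainer's two slots, its underside 10 mm above the worktop.
- toast_board_mid (a point): Bystander: centre of the small toast board, 120 x 20 x 85 mm high, in the drainer's other slot. Leave it there.
- drainer: Fixed grey plastic drainer, 190 (its x) x 200 mm (its y); origin under its centre. Floor 10 mm thick; two slots along its x at y = -42 and +42 mm, each 30 mm wide between guides whose tops are 38 mm above the worktop. Which slot holds which board varies.
- rack_wall (a point): Point on the fixed wooden rack: foot of the end wall's inner face, mid-width, on the rack floor (12 mm above the worktop). The rack's +y points into the wall, x runs along the wall; the floor is 170 mm wide in x, the wall is 170 wide, 15 thick and 60 mm high above the floor. The floor runs from y = -252 mm (open end) to the wall at 0.
- rack_board_mid (a point): Centre of the smaller board already standing in the rack: 140 long (x) x 20 thick (y) x 65 mm high, loose, near the end wall with a little play.
- stop (a joint): Sliding end stop's travel along the rack's +y towards the wall, in m; at 0 its face is 130 mm from the wall's inner face, so with both boards (20 + 24 mm) snug it reads 0.086. Stays where it is left; about 4 N of friction, plus the boards' own.
- stop_face (a point): Middle of the flat face of the stop that meets the board (axes as the rack's). The face plate is 150 wide (x), 12 thick and 60 mm high, from 1 mm above the rack floor; this point is 31 mm above the floor.
- stop_back (a point): Middle of the back of the stop's clamp block, the place to push (towards the rack's +y): 103 mm behind the face. The block is 56 wide (x), 56 deep (y) and 75 mm high, its top 88 mm above the worktop, this point 43 mm above the worktop.
- knob_grip (a point): On the axis of the black wing knob on top of the clamp block, 75 mm behind the stop's face; 9 mm below the wing's top. The wing is 56 long (this point's x) x 16 thick (its y, the faces to grip) x 28 mm high, on a thin steel stem; as found the point is 43 mm above the block's top, and it sinks with the knob to 31 mm when tight.
- knob_turn (a joint): Turn of the wing knob in rad: grows clockwise seen from above (forwards, tightening). Starts between 0.5 and 1.4 with the thread crossed: forwards it jams at about 1.65. Turned backwards below about -0.1 it clicks down; a springy stop ends the backward turn at -0.8. Once clicked it turns forwards to tight, a springy stop at 2.0. Friction 0.06 N m.
- knob_lift (a joint): Height of the knob in m: 0 as found, about -0.009 once it has clicked, about -0.012 when tight. A light spring (3 N) draws it down, but a firm grip holds it up: it drops when the grip is loosened.
- jar: Bystander: glass jar, 54 mm across, 115 mm high, between drainer and rack; origin at the centre of its underside.
- mug: Bystander: white mug, 80 mm across, 95 mm high, beyond the rack; origin at the centre of its underside.
- oil: Bystander: oil bottle, 62 mm across, 190 mm high, beyond the drainer; origin at the centre of its underside.
Mind the look-alikes: they are no part of the job. Leave any green look-alike of the part that bears rack_board_mid alone.

How it is judged:
By the outcome, as a careful person would: the job done as asked, in the order asked, and still so for the second after the job is handed in, with the robot touching nothing.
It also fails if it takes over 72 s, if anything falls off the work surface, if the arm or the gripper's body presses on something with over 40 N, if the wrist force passes 120 N, or if a joint passes its speed limit or range.

## Working session

There is one attempt and no reset: what is moved stays moved. The work goes in short steps, Python scripts to look and compute and a tool call to move; the robot and the scene stay as the last step left them, time stands still between calls to the robot, and variables do not carry over. Pictures are saved under pics/ and viewed, and the job is handed in when it is done.

Besides the shell and the picture viewer there is one more tool, called after "Emit:" as a command line: name --pt "numbers of a row" for each row, then --argument value for the rest. arm_command: Moves the arm, as the interface text tells. Its arguments: {"type":"object","properties":{"deltas":{"type":"array","items":{"type":"array","items":{"type":"number"}}},"newtons":{"type":"number"}},"required":["deltas"]}

```bash
ls -la; mkdir -p pics; python3 - <<'E'
from workcell import telemetry, cams, job, bot
import cv2
print(telemetry.observe()); print([a for a in dir(bot) if a[0]!='_'])
for n in("side","top"):
    cv2.imwrite(f"pics/{n}0.png",cams.grab_frame(n)); print(n,cams.get_calibration(n))
E
```

```text
total 12
drwxr-xr-x  3 agent agent 4096 Dec  7 08:12 .
drwxr-xr-x 23 root  root  4096 Dec  7 08:12 ..
drwxr-xr-x  2 agent agent 4096 Dec  7 08:12 pics
{'clock': 0.0, 'qpos': array([ 1.10777758,  0.52202381, -0.03634552,  1.59997704,  0.02118313,
        1.02108901, -0.11283099]), 'qd': array([-0.00111658,  0.00019122, -0.00039011, -0.00038106, -0.00031206,
        0.00134876,  0.00115963]), 'joint_efforts': array([ 4.41502125e-04, -9.27113628e+01,  1.97996669e+00, -3.69947147e+01,
        1.77456747e-02,  8.00654234e-03, -4.12604027e-05]), 'position': array([ 0.23911236, -0.57712336,  0.24773049]), 'tool_rot': array([-3.14048093e+00,  5.50495013e-05,  3.92784138e-01]), 'force': array([ 0.01429939, -0.10694231,  0.82129374]), 'moment': array([ 0.03979595,  0.00112702, -0.01409205]), 'grip_width': 0.08554149314620121}
['IKError', 'tips_ahead']
side {'fx': 614.2242893818831, 'fy': 614.2242893818831, 'cx': 321.57426560724923, 'cy': 236.79976420301244, 'R': array([[-0.99552981, -0.0917756 , -0.02230757],
       [-0.03298157,  0.55912778, -0.82842522],
       [ 0.088502  , -0.82398627, -0.55965527]]), 't': array([0.52158628, 0.08224709, 1.16251723])}
top {'fx': 579.4613336087209, 'fy': 579.4613336087209, 'cx': 328.070021903153, 'cy': 242.81611056585228, 'R': array([[ 0.13636542, -0.99064956, -0.0042338 ],
       [-0.96119579, -0.13127409, -0.24263091],
       [ 0.23980642,  0.03715598, -0.97010943]]), 't': array([-0.04119437,  0.55445818,  0.97076743])}
```

View pics/side0.png

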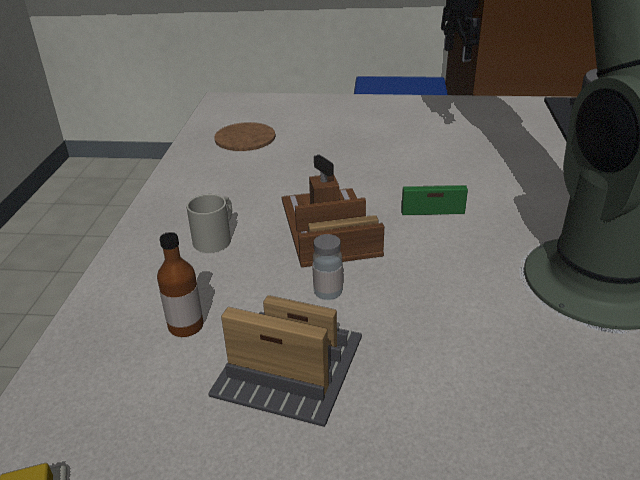

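View pics/top0.png

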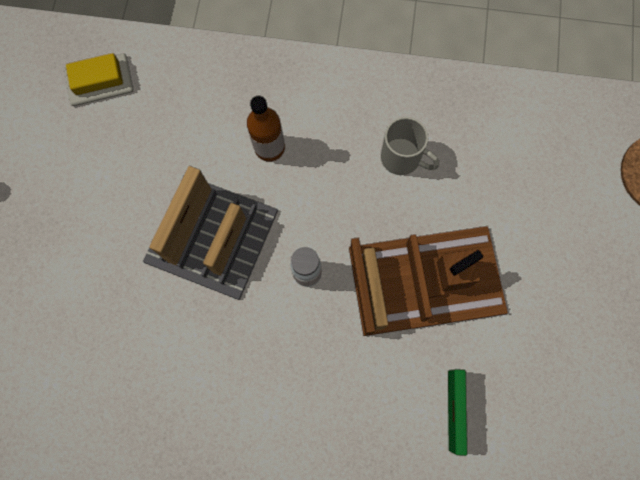

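```bash
cat > h.py <<'E'
import numpy as np, cv2
from workcell import telemetry, cams, job, bot
from scipy.spatial.transform import Rotation as Ro
C={n:cams.get_calibration(n) for n in("side","top")}
def p2w(n,u,v,z):
    c=C[n];d=np.array([(u-c['cx'])/c['fx'],(v-c['cy'])/c['fy'],1.])
    R=np.array(c['R']);o=-R.T@c['t'];d=R.T@d
    return o+d*(z-o[2])/d[2]
def w2p(n,X):
    c=C[n];q=np.array(c['R'])@np.array(X)+c['t'];return np.array([c['fx']*q[0]/q[2]+c['cx'],c['fy']*q[1]/q[2]+c['cy']])
def crop(img,u0,v0,u1,v1,k,fn):
    cv2.imwrite(fn,cv2.resize(img[v0:v1,u0:u1],None,fx=k,fy=k,interpolation=cv2.INTER_CUBIC))
def delta(pos,rpy):
    """normalised shift and turn from the commanded/measured pose to target"""
    s=telemetry.observe();R0=Ro.from_euler('xyz',s['tool_rot']);
    t=R0.inv().apply(np.array(pos)-s['position'])/.15
    r=(R0.inv()*Ro.from_euler('xyz',rpy)).as_rotvec()/(np.pi/4)
    return np.round(t,4),np.round(r,4)
E
python3 - <<'E'
from h import *
t=cv2.imread('pics/top0.png');s=cv2.imread('pics/side0.png')
crop(t,140,160,280,300,4,'pics/td.png');crop(t,340,220,515,340,4,'pics/tr.png')
crop(s,200,290,370,425,4,'pics/sd.png');crop(s,270,145,395,270,4,'pics/sr.png')
E
```

```text
(no output)
```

View pics/td.png

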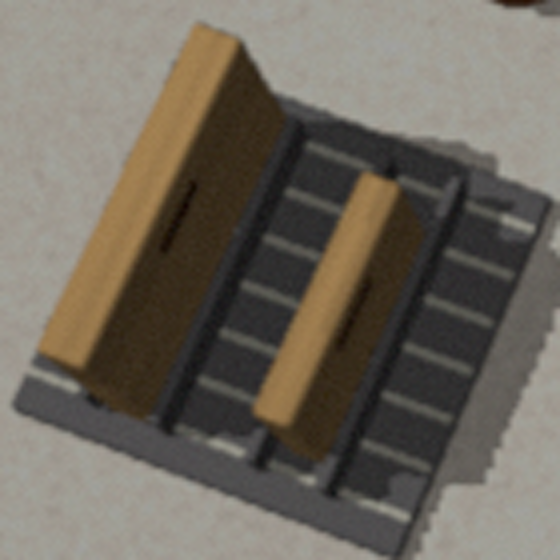

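View pics/tr.png

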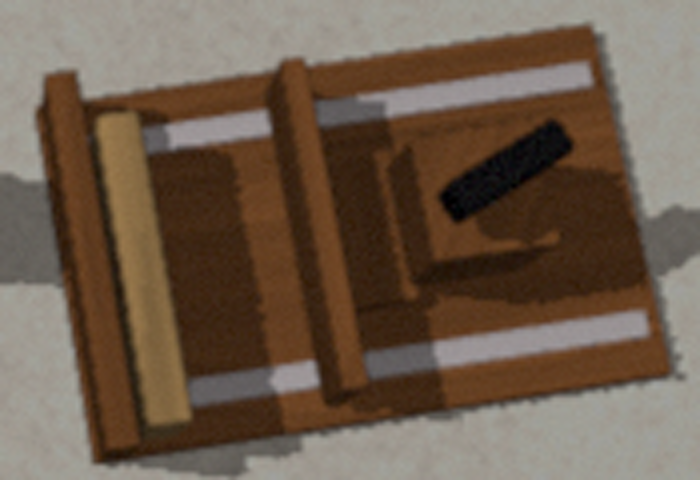

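View pics/sd.png

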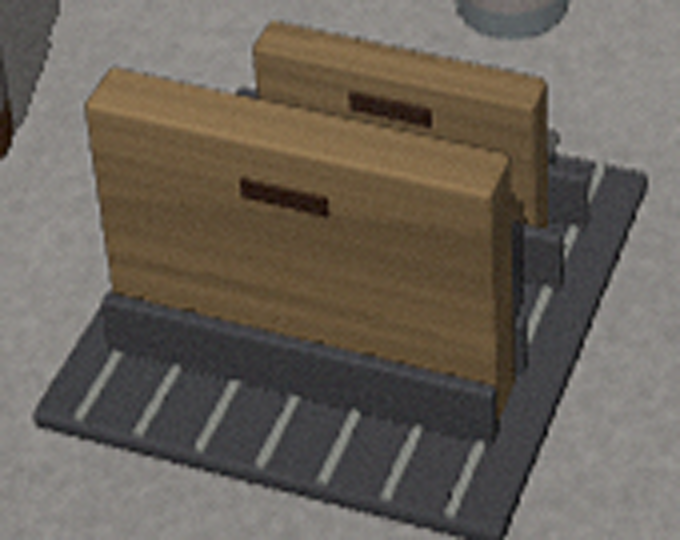

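View pics/sr.png

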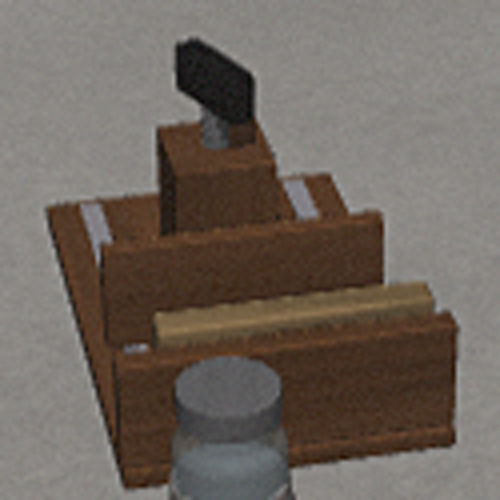

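```bash
python3 - <<'E'
from h import *
def P(n,pts,o,z,k=4): return np.array([p2w(n,o[0]+(x)/k,o[1]+(y)/k,z) for x,y in pts])
def rep(name,Q):
    e=[np.linalg.norm(Q[i]-Q[(i+1)%len(Q)]) for i in range(len(Q))]
    print(name,np.round(Q[:,:2],4).tolist(),'mean',np.round(Q.mean(0),4),'edges',np.round(e,4),'ang',np.round([np.degrees(np.arctan2(*(Q[(i+1)%len(Q)]-Q[i])[[1,0]])) for i in range(len(Q))],1))
o=(140,160)
rep('board',P('top',[(200,25),(240,40),(85,370),(40,350)],o,.13))
rep('toast',P('top',[(365,170),(400,185),(290,427),(253,410)],o,.095))
rep('drain',P('top',[(550,190),(405,555),(15,405)],o,.01))
o=(340,220)
rep('rboard',P('top',[(97,113),(135,113),(190,420),(148,425)],o,.077))
rep('wall',P('top',[(45,75),(75,70),(138,445),(105,455)],o,.072))
rep('stop',P('top',[(280,62),(303,60),(367,388),(330,400)],o,.073))
rep('knob',P('top',[(440,195),(555,120),(575,145),(460,220)],o,.140))
rep('floor',P('top',[(592,25),(668,375)],o,.012))
o=(200,290)
rep('board side',P('side',[(115,68),(512,155),(492,193),(88,105)],o,.13))
o=(270,145)
rep('rboard side',P('side',[(155,312),(430,284),(435,305),(155,343)],o,.077))
rep('wall side',P('side',[(118,355),(453,313)],o,.072))
rep('stop side front top',P('side',[(105,243),(383,212)],o,.073))
rep('knob side top edges',P('side',[(193,38),(255,75),(178,42)],o,.140))
for n,uv,z in[('jar',(304,258),.115),('mug',(405,135),.095),('oil',(259,104),.19)]: print(n,p2w('top',*uv,z))
E
```

```text
board [[0.6433, 0.2893], [0.6388, 0.2707], [0.4852, 0.3072], [0.4911, 0.3278]] mean [0.5646 0.2987 0.13  ] edges [0.0191 0.158  0.0214 0.157 ] ang [-103.6  166.6   74.   -14.2]
toast [[0.5982, 0.2141], [0.5934, 0.1974], [0.479, 0.2256], [0.4842, 0.2429]] mean [0.5387 0.22   0.095 ] edges [0.0173 0.1178 0.018  0.1176] ang [-106.   166.2   73.2  -14.2]
drain [[0.6256, 0.1428], [0.4417, 0.1816], [0.4868, 0.376]] mean [0.518  0.2335 0.01  ] edges [0.1879 0.1996 0.2713] ang [168.1  76.9 -59.2]
rboard [[0.5516, -0.0307], [0.5539, -0.0474], [0.4225, -0.0867], [0.418, -0.0691]] mean [ 0.4865 -0.0585  0.077 ] edges [0.0168 0.1371 0.0182 0.139 ] ang [ -82.2 -163.4  104.6   16. ]
wall [[0.567, -0.0057], [0.5711, -0.0187], [0.4095, -0.0661], [0.4033, -0.0526]] mean [ 0.4877 -0.0358  0.072 ] edges [0.0136 0.1685 0.0149 0.1703] ang [ -72.5 -163.6  114.5   16. ]
stop [[0.5869, -0.1091], [0.5892, -0.1192], [0.4471, -0.1612], [0.4398, -0.1459]] mean [ 0.5158 -0.1338  0.073 ] edges [0.0104 0.1482 0.017  0.1517] ang [ -77.1 -163.5  115.5   14. ]
knob [[0.5207, -0.173], [0.5588, -0.2175], [0.5493, -0.22
[... 447 characters left out ...]
049], [0.4178, -0.0825], [0.4151, -0.0632], [0.5491, -0.0215]] mean [ 0.4835 -0.0541  0.077 ] edges [0.1384 0.0195 0.1403 0.0277] ang [-166.    98.2   17.3  -83.7]
wall side [[0.5668, -0.0175], [0.4061, -0.0643]] mean [ 0.4864 -0.0409  0.072 ] edges [0.1673 0.1673] ang [-163.8   16.2]
stop side front top [[0.586, -0.1194], [0.4436, -0.1587]] mean [ 0.5148 -0.139   0.073 ] edges [0.1477 0.1477] ang [-164.6   15.4]
knob side top edges [[0.5485, -0.2227], [0.5121, -0.1815], [0.556, -0.2176]] mean [ 0.5389 -0.2073  0.14  ] edges [0.055  0.0569 0.0091] ang [ 131.5  -39.4 -145.9]
jar [0.51146909 0.06960879 0.115     ]
mug [ 0.76874425 -0.07823146  0.095     ]
oil [0.74694685 0.17739624 0.19      ]
```

```bash
cat >> h.py <<'E'
def plan(pos,rpy,start=None,spin=0,maxturn=40):
    """list of calls (shift/turn numbers) to a target; spin = world yaw in deg to go if >0 information beyond shortest"""
    s=telemetry.observe()
    p=np.array(s['position']) if start is None else np.array(start[0]);R=Ro.from_euler('xyz',s['tool_rot'] if start is None else start[1])
    Rt=Ro.from_euler('xyz',rpy);d=np.array(pos)-p
    tot=(R.inv()*Rt).as_rotvec(); ang=np.degrees(np.linalg.norm(tot))
    if spin and tot[2]*spin>0: tot=tot*(1-2*np.pi/np.linalg.norm(tot)); ang=360-ang
    n=max(1,int(np.ceil(ang/maxturn)))
    while 1:
        ok=True;out=[]
        for i in range(n):
            Ri=R*Ro.from_rotvec(tot*i/n); t=Ri.inv().apply(d/n)/.15
            out.append((np.round(t,3),np.round(tot/n/(np.pi/4),3))); ok&=bool(np.all(abs(t)<=1))
        if ok: break
        n+=1
    for t,r in out:
        print(t.tolist(),r.tolist(),'rows>=%.1f'%max(np.linalg.norm(t)*150/62.5,np.linalg.norm(r)*45/10.7))
E
python3 - <<'E'
from h import *
plan([.5638,.2995,.28],[np.pi,0,np.radians(166.1)],spin=1)
E
```

```text
[0.605, -0.653, -0.03] [-0.0, -0.0, -0.456] rows>=2.1
[0.796, -0.399, -0.03] [-0.0, -0.0, -0.456] rows>=2.1
[0.885, -0.095, -0.03] [-0.0, -0.0, -0.456] rows>=2.1
[0.862, 0.221, -0.031] [-0.0, -0.0, -0.456] rows>=2.1
[0.73, 0.509, -0.031] [-0.0, -0.0, -0.456] rows>=2.1
[0.506, 0.733, -0.031] [-0.0, -0.0, -0.456] rows>=2.1
[0.217, 0.864, -0.031] [-0.0, -0.0, -0.456] rows>=2.1
```

Emit:
arm_command --pt "1 0.3 -0.33 -0.02 0 0 -0.23" --pt "1 0.605 -0.653 -0.03 0 0 -0.456" --pt "1 0.605 -0.653 -0.03 0 0 -0.456"

```text
clock: 0.48
position: [0.2872, -0.4489, 0.2531]
tool_rot: [-3.141, -0.001, 0.758]
force: [-1.7, -0.7, 0.5]
grip_width: 0.0856
```

Emit:
arm_command --pt "1 0.4 -0.2 -0.02 0 0 -0.23" --pt "1 0.796 -0.399 -0.03 0 0 -0.456" --pt "1 0.796 -0.399 -0.03 0 0 -0.456"

```text
clock: 0.85
position: [0.3332, -0.3243, 0.2576]
tool_rot: [3.141, -0.001, 1.115]
force: [-0.2, -0.3, -0.3]
grip_width: 0.0853
```

Emit:
arm_command --pt "1 0.44 -0.05 -0.02 0 0 -0.23" --pt "1 0.885 -0.095 -0.03 0 0 -0.456" --pt "1 0.885 -0.095 -0.03 0 0 -0.456"

```text
clock: 1.23
position: [0.3796, -0.1994, 0.262]
tool_rot: [3.141, -0.0, 1.472]
force: [-0.3, -1.7, -0.2]
grip_width: 0.0855
```

Emit:
arm_command --pt "1 0.43 0.11 -0.02 0 0 -0.23" --pt "1 0.862 0.221 -0.03 0 0 -0.456" --pt "1 0.862 0.221 -0.03 0 0 -0.456"

```text
clock: 1.6
position: [0.426, -0.0743, 0.2664]
tool_rot: [3.141, -0.001, 1.829]
force: [-0.6, -0.9, 0.2]
grip_width: 0.0857
```

Tracks well. Replan the rest.

```bash
python3 - <<'E'
from h import *
print(telemetry.observe()['qpos'])
plan([.5638,.2995,.28],[np.pi,0,np.radians(166.1)],spin=1)
E
```

```text
[ 0.53887637  0.22855446 -0.58328993  2.0340658   0.15613463  0.92093313
  0.13124786]
[0.725, 0.508, -0.029] [0.001, -0.0, -0.454] rows>=2.1
[0.502, 0.73, -0.029] [0.001, -0.0, -0.454] rows>=2.1
[0.216, 0.859, -0.03] [0.001, -0.0, -0.454] rows>=2.1
```

Emit:
arm_command --pt "1 0.36 0.25 -0.02 0 0 -0.23" --pt "1 0.725 0.508 -0.03 0 0 -0.454" --pt "1 0.725 0.508 -0.03 0 0 -0.454"

```text
clock: 1.98
position: [0.4723, 0.0501, 0.2706]
tool_rot: [3.141, -0.001, 2.185]
force: [1.3, -0.7, 0.1]
grip_width: 0.0853
```

Emit:
arm_command --pt "1 0.25 0.36 -0.02 0 0 -0.23" --pt "1 0.502 0.73 -0.03 0 0 -0.454" --pt "1 0.502 0.73 -0.03 0 0 -0.454"

```text
clock: 2.35
position: [0.5185, 0.1742, 0.2746]
tool_rot: [3.141, -0.002, 2.54]
force: [-0.5, -1.0, -0.0]
grip_width: 0.0856
```

Emit:
arm_command --pt "1 0.11 0.43 -0.02 0 0 -0.23" --pt "1 0.216 0.859 -0.03 0 0 -0.454" --pt "1 0.216 0.859 -0.03 0 0 -0.454" --pt "1 0.216 0.859 -0.03 0 0 -0.454"

```text
clock: 2.85
position: [0.5646, 0.2952, 0.2789]
tool_rot: [-3.14, -0.001, 2.891]
force: [-0.6, 0.4, -0.5]
grip_width: 0.0855
```

```bash
python3 - <<'E'
from h import *
print(telemetry.observe()['qpos'])
plan([.5638,.2995,.105],[np.pi,0,np.radians(166.1)])
crop(cams.grab_frame('top'),120,120,320,320,3,'pics/t1.png')
E
```

```text
[-0.06246287  0.62604341 -0.82012668  1.50033523  0.47339886  1.22388383
  0.36926106]
[0.006, 0.014, 0.58] [-0.001, -0.0, -0.005] rows>=1.4
[0.006, 0.014, 0.58] [-0.001, -0.0, -0.005] rows>=1.4
```

View pics/t1.png

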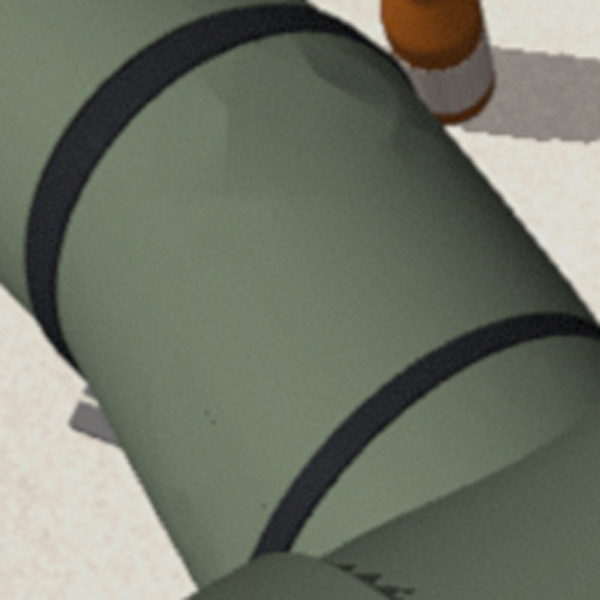

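Emit:
arm_command --pt "1 0.006 0.014 0.29 0 0 -0.005" --pt "1 0.012 0.028 0.58 0 0 -0.01" --pt "1 0.012 0.028 0.7 0 0 -0.01" --pt "1 0.012 0.028 0.7 0 0 -0.01"

```text
clock: 3.4
position: [0.5635, 0.3001, 0.1748]
tool_rot: [-3.141, -0.0, 2.901]
force: [0.0, -0.1, 0.3]
grip_width: 0.0854
```

```bash
python3 - <<'E'
from h import *
crop(cams.grab_frame('side'),130,180,380,400,3,'pics/s2.png')
E
```

```text
(no output)
```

View pics/s2.png

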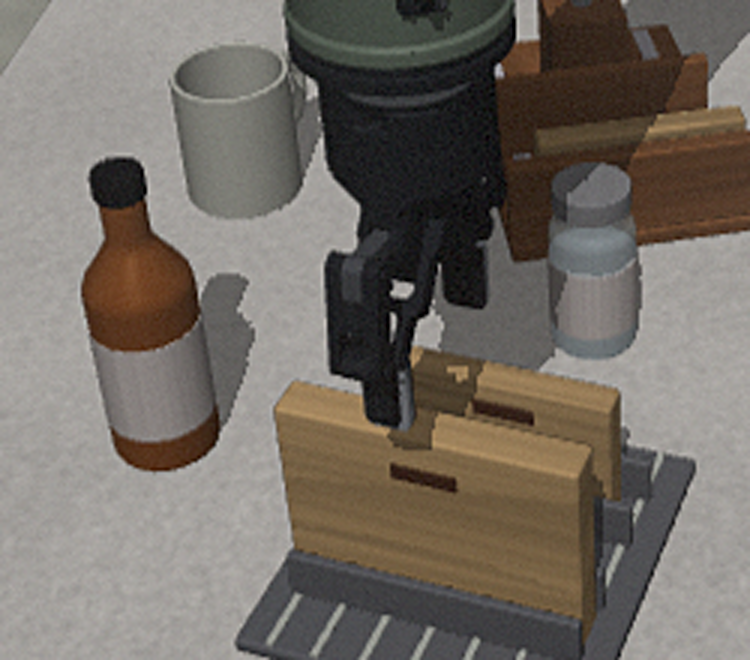

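Emit:
arm_command --pt "1 0 0 0.2 0 0 0" --pt "1 0 0 0.38 0 0 0" --pt "1 0 0 0.465 0 0 0" --pt "1 0 0 0.465 0 0 0"

```text
clock: 3.95
position: [0.5636, 0.3014, 0.1057]
tool_rot: [3.141, 0.0, 2.903]
force: [-0.3, -0.7, 0.3]
grip_width: 0.0852
```

Emit:
arm_command --pt "-0.2 0 0 0 0 0 0" --pt "-0.6 0 0 0 0 0 0" --pt "-0.8 0 0 0 0 0 0" --pt "-0.8 0 0 0 0 0 0" --pt "-0.8 0 0 0 0 0 0" --newtons 50

```text
clock: 4.58
position: [0.5634, 0.3013, 0.1055]
tool_rot: [3.142, 0.0, 2.903]
force: [-0.4, -1.3, 6.4]
grip_width: 0.0235
```

```bash
python3 - <<'E'
from h import *
print(telemetry.observe()['force'])
crop(cams.grab_frame('side'),130,180,380,400,3,'pics/s3.png')
E
```

```text
[-0.4033545  -1.27100706  6.35209564]
```

View pics/s3.png

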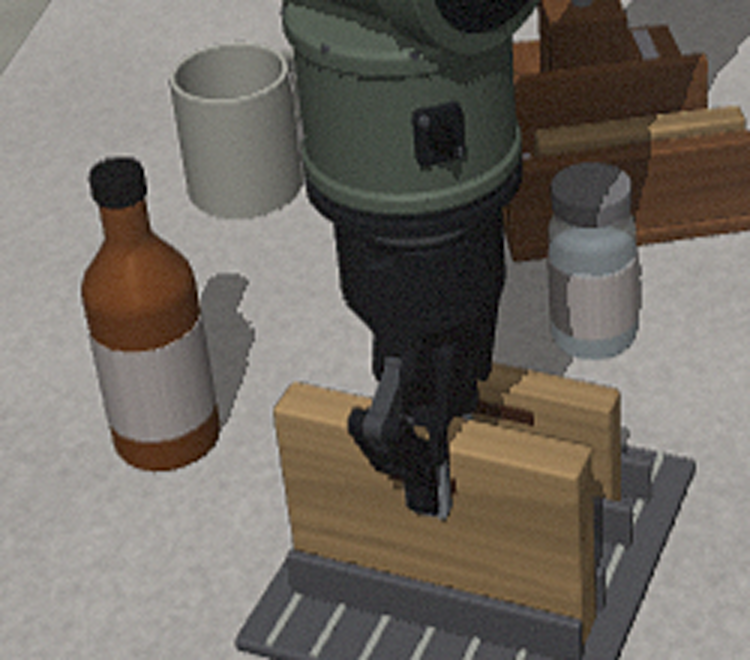

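Emit:
arm_command --pt "-0.8 0 0 -0.15 0 0 0" --pt "-0.8 0 0 -0.4 0 0 0" --pt "-0.8 0 0 -0.7 0 0 0" --pt "-0.8 0 0 -1 0 0 0" --pt "-0.8 0 0 -1 0 0 0"

```text
clock: 5.25
position: [0.564, 0.3025, 0.2597]
tool_rot: [3.138, 0.004, 2.903]
force: [0.9, 0.3, -4.7]
grip_width: 0.0235
```

```bash
python3 - <<'E'
from h import *
w=np.array([.4905,-.042]);y=np.array([-np.sin(np.radians(16.1)),np.cos(np.radians(16.1))])
t=w-.050*y; print(t)
plan([t[0],t[1],.27],[np.pi,0,np.radians(196.1)])
cv2.imwrite('pics/s4.png',cams.grab_frame('side'))
E
```

```text
[ 0.50436573 -0.09003896]
[-0.077, -0.879, -0.026] [0.001, 0.002, -0.22] rows>=2.1
[0.075, -0.879, -0.025] [0.001, 0.002, -0.22] rows>=2.1
[0.226, -0.853, -0.024] [0.001, 0.002, -0.22] rows>=2.1
```

View pics/s4.png

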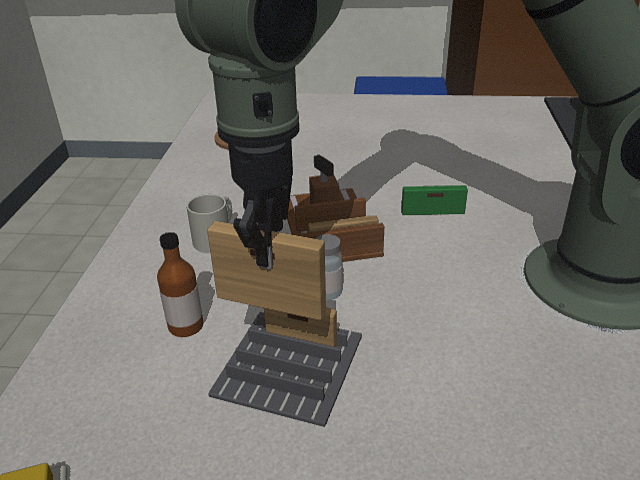

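Emit:
arm_command --pt "-0.8 -0.02 -0.25 -0.05 0 0 -0.07" --pt "-0.8 -0.05 -0.55 -0.05 0 0 -0.15" --pt "-0.8 -0.077 -0.879 -0.05 0 0 -0.22" --pt "-0.8 -0.077 -0.879 -0.05 0 0 -0.22"

```text
clock: 5.8
position: [0.5431, 0.1659, 0.2616]
tool_rot: [-3.139, -0.002, 3.072]
force: [0.4, -0.5, -2.3]
grip_width: 0.0234
```

Emit:
arm_command --pt "-0.8 0.02 -0.3 -0.02 0 0 -0.07" --pt "-0.8 0.05 -0.6 -0.02 0 0 -0.15" --pt "-0.8 0.075 -0.879 -0.02 0 0 -0.22" --pt "-0.8 0.075 -0.879 -0.02 0 0 -0.22"

```text
clock: 6.3
position: [0.5228, 0.0365, 0.2647]
tool_rot: [-3.141, -0.002, -3.038]
force: [-0.7, 0.6, -3.9]
grip_width: 0.0237
```

```bash
python3 - <<'E'
from h import *
print(telemetry.observe()['qpos'])
plan([.5044,-.090,.27],[np.pi,0,np.radians(196.1)])
E
```

```text
[ 0.51819114  0.4874793  -0.95814986  1.8105245   0.44944183  1.08219744
  1.06981816]
[0.209, -0.827, -0.034] [-0.001, -0.003, -0.226] rows>=2.0
```

Emit:
arm_command --pt "-0.8 0.05 -0.25 -0.02 0 0 -0.07" --pt "-0.8 0.12 -0.55 -0.03 0 0 -0.15" --pt "-0.8 0.18 -0.75 -0.034 0 0 -0.22" --pt "-0.8 0.209 -0.827 -0.034 0 0 -0.226" --pt "-0.8 0.209 -0.827 -0.034 0 0 -0.226"

```text
clock: 6.92
position: [0.5054, -0.0866, 0.2704]
tool_rot: [3.141, -0.0, -2.858]
force: [0.5, 0.6, -4.4]
grip_width: 0.0235
```

```bash
python3 - <<'E'
from h import *
plan([.5044,-.090,.15],[np.pi,0,np.radians(196.1)])
cv2.imwrite('pics/s5.png',cams.grab_frame('side'));cv2.imwrite('pics/t5.png',cams.grab_frame('top'))
E
```

```text
[0.013, -0.02, 0.803] [0.001, -0.0, 0.003] rows>=1.9
```

View pics/s5.png

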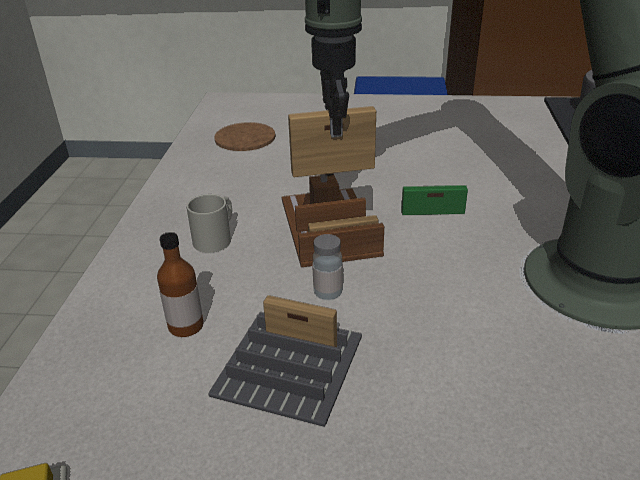

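View pics/t5.png

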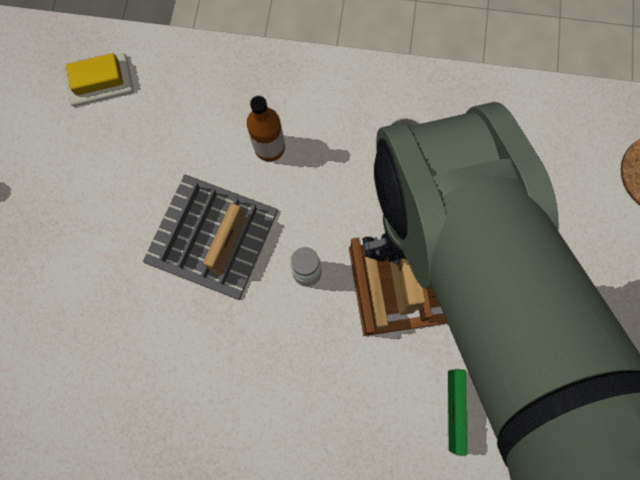

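```bash
python3 - <<'E'
from h import *
crop(cv2.imread('pics/s5.png'),280,60,400,190,5,'pics/s5c.png')
E
```

```text
(no output)
```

View pics/s5c.png

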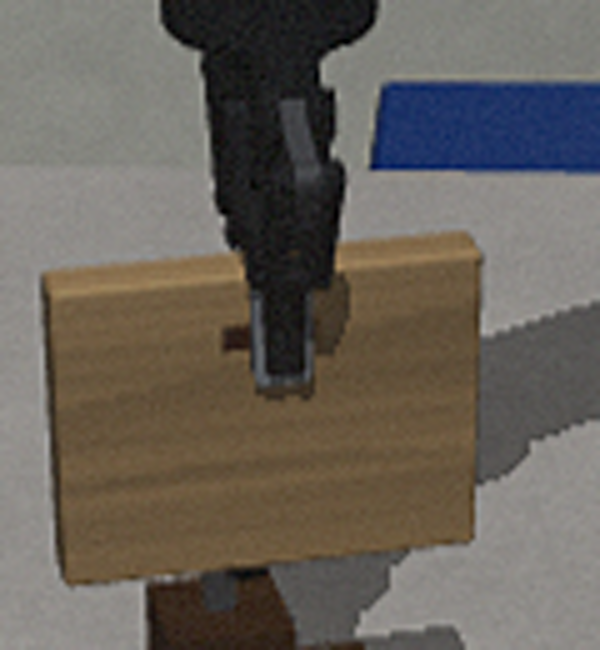

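```bash
python3 - <<'E'
from h import *
y=np.array([-np.sin(np.radians(16.1)),np.cos(np.radians(16.1)),0])
a=p2w('side',289,119.4,.2945);b=p2w('side',376,112.4,.2945)
c=p2w('side',293.2,176.6,.1745);d=p2w('side',374.8,168,.1745)
for l,r in((a,b),(c,d)): print(l,r,np.linalg.norm(l-r),(l+r)/2-.012*y, np.degrees(np.arctan2(*(l-r)[[1,0]])))
print(telemetry.observe()['position'],np.degrees(telemetry.observe()['tool_rot']))
E
```

```text
[ 0.57987137 -0.04893736  0.2945    ] [ 0.42679495 -0.08646386  0.2945    ] 0.15760910320552407 [ 0.50666094 -0.07922996  0.2945    ] 13.774342501968455
[ 0.57943534 -0.0584659   0.1745    ] [ 0.42611196 -0.10096283  0.1745    ] 0.15910389425380353 [ 0.50610142 -0.09124372  0.1745    ] 15.491877568732532
[ 0.50569624 -0.08547983  0.27067539] [ 1.79966983e+02  1.70562996e-02 -1.63653744e+02]
```

Emit:
arm_command --pt "-0.8 0.013 -0.03 0.2 0 0 0.003" --pt "-0.8 0.013 -0.03 0.5 0 0 0.003" --pt "-0.8 0.013 -0.03 0.75 0 0 0.003" --pt "-0.8 0.013 -0.03 0.95 0 0 0.003" --pt "-0.8 0.013 -0.03 0.95 0 0 0.003"

```text
clock: 7.65
position: [0.5043, -0.0902, 0.1269]
tool_rot: [3.14, -0.002, -2.858]
force: [0.0, -0.3, -2.2]
grip_width: 0.0234
```

```bash
python3 - <<'E'
from h import *
print(telemetry.observe()['position'],telemetry.observe()['force'])
plan([.5044,-.090,.1085],[np.pi,0,np.radians(196.1)])
crop(cams.grab_frame('side'),260,60,420,280,3,'pics/s6.png')
E
```

```text
[ 0.50428178 -0.09020583  0.12694542] [ 0.01921937 -0.326825   -2.2479886 ]
[-0.001, 0.001, 0.123] [0.003, -0.003, 0.004] rows>=0.3
```

View pics/s6.png

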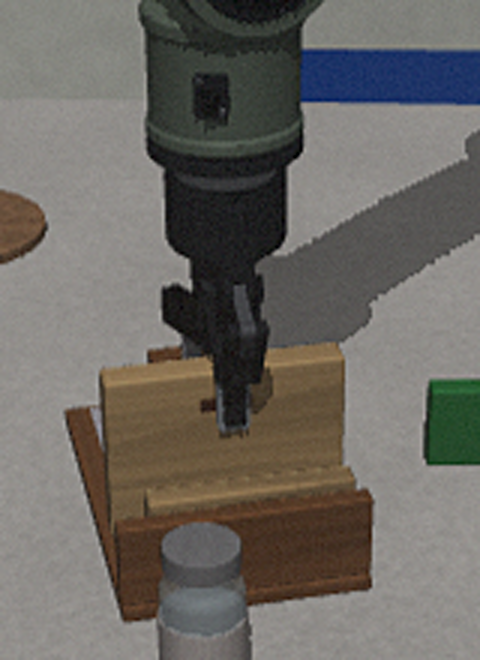

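Emit:
arm_command --pt "-0.8 0 0 0.06 0 0 0" --pt "-0.8 0 0 0.11 0 0 0" --pt "-0.8 0 0 0.123 0 0 0" --pt "-0.8 0 0 0.123 0 0 0"

```text
clock: 8.2
position: [0.5049, -0.0919, 0.1098]
tool_rot: [3.142, 0.0, -2.86]
force: [-0.4, -0.0, -4.4]
grip_width: 0.0236
```

Emit:
arm_command --pt "-0.8 0 0 0.01 0 0 0" --pt "-0.8 0 0 0.015 0 0 0" --pt "-0.8 0 0 0.02 0 0 0"

```text
clock: 8.57
position: [0.5049, -0.092, 0.1074]
tool_rot: [-3.141, -0.0, -2.86]
force: [-10.4, -1.3, 29.1]
grip_width: 0.0236
```

Emit:
arm_command --pt "-0.8 0 0 -0.008 0 0 0" --pt "-0.8 0 0 -0.008 0 0 0"

```text
clock: 8.82
position: [0.5049, -0.0919, 0.1079]
tool_rot: [-3.142, 0.0, -2.86]
force: [-0.8, -0.0, -4.2]
grip_width: 0.0236
```

Emit:
arm_command --pt "-0.3 0 0 -0.008 0 0 0" --pt "0.2 0 0 -0.008 0 0 0" --pt "0.2 0 0 -0.008 0 0 0"

```text
clock: 9.2
position: [0.5049, -0.0919, 0.1091]
tool_rot: [-3.142, 0.0, -2.86]
force: [-0.1, -0.3, -0.8]
grip_width: 0.0512
```

Emit:
arm_command --pt "0.2 0 0 -0.2 0 0 0" --pt "0.2 0 0 -0.5 0 0 0" --pt "0.2 0 0 -0.9 0 0 0" --pt "0.2 0 0 -1 0 0 0"

```text
clock: 9.7
position: [0.5059, -0.0917, 0.2622]
tool_rot: [-3.139, 0.004, -2.86]
force: [-0.4, -0.3, -0.9]
grip_width: 0.0515
```

```bash
python3 - <<'E'
from h import *
print(telemetry.observe()['position'],telemetry.observe()['qpos'],telemetry.observe()['grip_width'])
crop(cams.grab_frame('side'),260,110,420,280,4,'pics/s7.png')
E
```

```text
[ 0.50589218 -0.0916842   0.26223537] [ 0.80296271  0.48420705 -1.00058088  1.84118788  0.46538345  1.06845576
  1.47630117] 0.051534936063272106
```

View pics/s7.png

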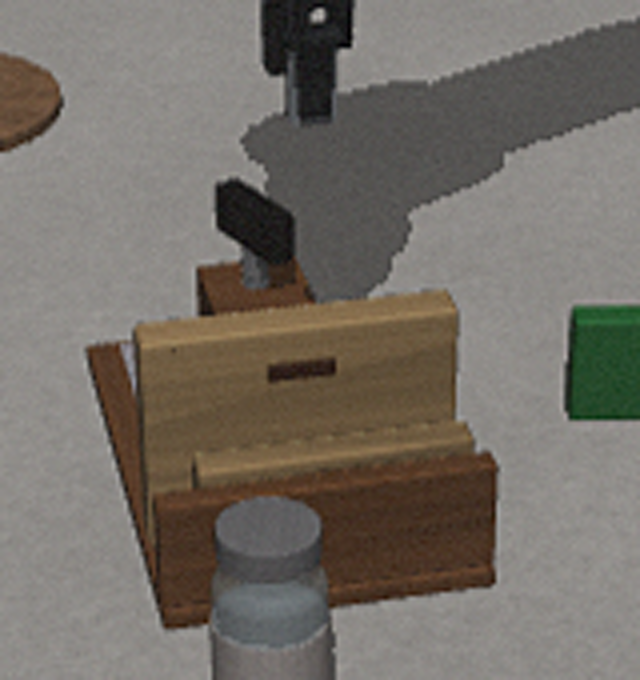

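```bash
cat >> h.py <<'E'
W=np.array([.4905,-.042,0.]);A=np.radians(16.1)
X=np.array([np.cos(A),np.sin(A),0]);Y=np.array([-np.sin(A),np.cos(A),0])
def rk(x,y,z): return W+x*X+y*Y+np.array([0,0,z])
def inrk(p): d=np.array(p)-W; return np.round([d@X,d@Y,p[2]],4)
Rpush=(Ro.from_euler('xyz',[np.pi,0,np.radians(106.1)])*Ro.from_euler('y',30,degrees=True)).as_euler('xyz')
E
python3 - <<'E'
from h import *
print(inrk(telemetry.observe()['position']))
plan(rk(0,-.250,.26),Rpush)
E
```

```text
[ 0.0009 -0.0522  0.2622]
[0.002, -0.44, 0.006] [-0.174, 0.176, 0.65] rows>=2.9
[-0.208, -0.381, -0.066] [-0.174, 0.176, 0.65] rows>=2.9
[-0.351, -0.22, -0.148] [-0.174, 0.176, 0.65] rows>=2.9
```

Emit:
arm_command --pt "-0.5 0.001 -0.15 0 -0.06 0.06 0.22" --pt "-1 0.002 -0.3 0 -0.12 0.12 0.43" --pt "-1 0.002 -0.44 0.006 -0.174 0.176 0.65" --pt "-1 0.002 -0.44 0.006 -0.174 0.176 0.65"

```text
clock: 10.25
position: [0.5228, -0.1572, 0.2563]
tool_rot: [3.045, -0.169, 2.915]
force: [0.3, 0.5, 0.4]
grip_width: 0.0004
```

Emit:
arm_command --pt "-1 -0.07 -0.13 -0.02 -0.06 0.06 0.22" --pt "-1 -0.14 -0.25 -0.04 -0.12 0.12 0.43" --pt "-1 -0.208 -0.381 -0.066 -0.174 0.176 0.65" --pt "-1 -0.208 -0.381 -0.066 -0.174 0.176 0.65"

```text
clock: 10.75
position: [0.5405, -0.2203, 0.2555]
tool_rot: [3.042, -0.36, 2.405]
force: [0.1, 0.9, 0.2]
grip_width: 0.0001
```

```bash
python3 - <<'E'
from h import *
s=telemetry.observe();print(inrk(s['position']),s['qpos'])
plan(rk(0,-.250,.26),Rpush)
E
```

```text
[-0.0014 -0.1852  0.2555] [ 0.81782947  0.70925806 -0.71070106  1.43121838  0.16828265  1.40362423
  0.94588562]
[-0.338, -0.202, -0.18] [-0.178, 0.171, 0.645] rows>=2.9
```

Emit:
arm_command --pt "-1 -0.11 -0.07 -0.06 -0.06 0.06 0.22" --pt "-1 -0.23 -0.14 -0.12 -0.12 0.12 0.43" --pt "-1 -0.338 -0.202 -0.18 -0.178 0.171 0.645" --pt "-1 -0.338 -0.202 -0.18 -0.178 0.171 0.645" --pt "-1 -0.338 -0.202 -0.18 -0.178 0.171 0.645"

```text
clock: 11.38
position: [0.5604, -0.2789, 0.2616]
tool_rot: [3.138, -0.523, 1.862]
force: [0.2, -0.0, -0.5]
grip_width: -0.0003
```

```bash
python3 - <<'E'
from h import *
s=telemetry.observe();print(inrk(s['position']),s['qpos'])
plan(rk(0,-.245,.13),Rpush)
cv2.imwrite('pics/t8.png',cams.grab_frame('top'))
E
```

```text
[ 0.0015 -0.247   0.2616] [ 0.85038337  0.79861932 -0.59594173  1.24909433 -0.0042076   1.51271863
  0.63066995]
[-0.427, -0.012, 0.766] [-0.002, 0.0, 0.011] rows>=2.1
```

View pics/t8.png

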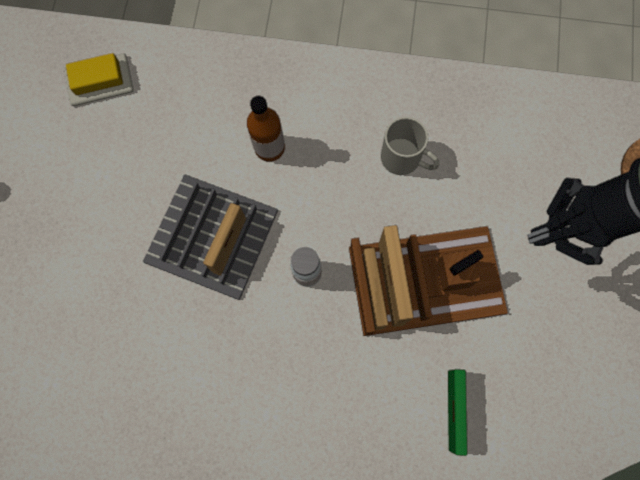

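```bash
python3 - <<'E'
from h import *
crop(cv2.imread('pics/t8.png'),345,215,515,340,4,'pics/t8c.png')
E
```

```text
(no output)
```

View pics/t8c.png

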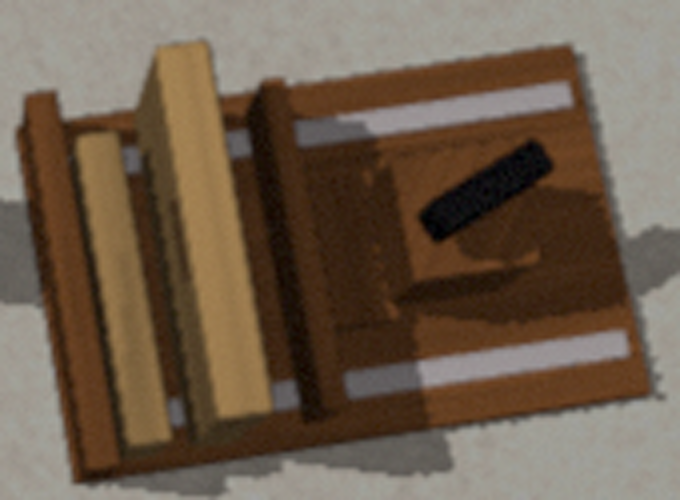

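Emit:
arm_command --pt "-1 -0.15 -0.01 0.26 0 0 0" --pt "-1 -0.3 -0.01 0.53 0 0 0" --pt "-1 -0.427 -0.012 0.766 0 0 0.01" --pt "-1 -0.427 -0.012 0.766 0 0 0.01"

```text
clock: 11.92
position: [0.5574, -0.2773, 0.1285]
tool_rot: [-3.138, -0.527, 1.85]
force: [-0.0, -0.5, 1.4]
grip_width: -0.0004
```

```bash
python3 - <<'E'
from h import *
s=telemetry.observe();print(inrk(s['position']),s['qpos'])
plan(rk(0,-.236,.053),Rpush)
E
```

```text
[-0.001  -0.2446  0.1285] [ 0.84546307  0.93239859 -0.56622957  1.34725995  0.04871304  1.30303406
  0.66053928]
[-0.203, 0.008, 0.464] [-0.004, -0.004, -0.002] rows>=1.2
```

```bash
python3 - <<'E'
from h import *
for x,y in[(160,47),(208,40),(270,415),(218,430)]: print(inrk(p2w('top',345+x/4,215+y/4,.132)))
E
```

```text
[ 0.081  -0.0416  0.132 ]
[ 0.0811 -0.0622  0.132 ]
[-0.0785 -0.0598  0.132 ]
[-0.0814 -0.0379  0.132 ]
```

Emit:
arm_command --pt "-1 -0.1 0.004 0.23 0 0 0" --pt "-1 -0.203 0.008 0.464 0 0 0" --pt "-1 -0.203 0.008 0.464 0 0 0"

```text
clock: 12.3
position: [0.5569, -0.2696, 0.0549]
tool_rot: [-3.139, -0.525, 1.849]
force: [0.3, -0.3, 0.7]
grip_width: 0.0001
```

```bash
python3 - <<'E'
from h import *
s=telemetry.observe();print(inrk(s['position']),s['force'])
cv2.imwrite('pics/t9.png',cams.grab_frame('top')[200:340,340:560].repeat(3,0).repeat(3,1))
plan(rk(0,-.216,.053),Rpush)
E
```

```text
[ 0.0007 -0.2371  0.0549] [ 0.33340515 -0.27936675  0.65179094]
[0.115, -0.009, 0.093] [0.001, 0.0, -0.003] rows>=0.4
```

View pics/t9.png

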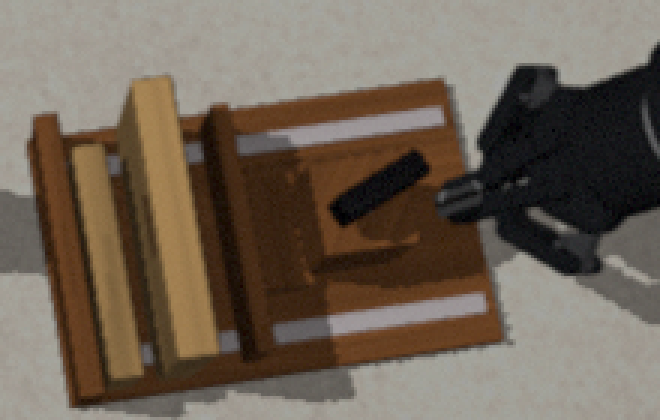

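Emit:
arm_command --pt "-1 0.07 0 0.04 0 0 0" --pt "-1 0.13 0 0.075 0 0 0" --pt "-1 0.165 0 0.095 0 0 0" --pt "-1 0.2 0 0.115 0 0 0" --pt "-1 0.235 0 0.135 0 0 0" --pt "-1 0.27 0 0.155 0 0 0" --pt "-1 0.3 0 0.173 0 0 0"

```text
clock: 13.22
position: [0.5428, -0.2203, 0.0547]
tool_rot: [-3.14, -0.523, 1.848]
force: [1.5, -4.5, 3.1]
grip_width: -0.0002
```

```bash
python3 - <<'E'
from h import *
s=telemetry.observe();print(inrk(s['position']),s['force'],s['force']@Y)
cv2.imwrite('pics/t10.png',cams.grab_frame('top')[200:340,340:560].repeat(3,0).repeat(3,1))
E
```

```text
[ 0.0008 -0.1859  0.0547] [ 1.46149515 -4.51678137  3.05728542] -4.744923409997331
```

View pics/t10.png

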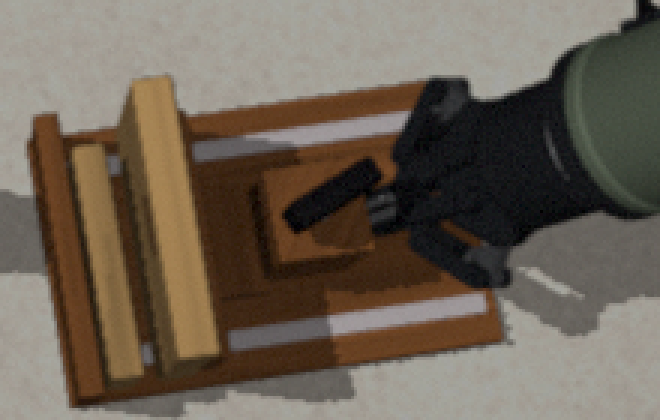

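Emit:
arm_command --pt "-1 0.02 0 0.012 0 0 0" --pt "-1 0.04 0 0.023 0 0 0" --pt "-1 0.06 0 0.035 0 0 0" --pt "-1 0.08 0 0.046 0 0 0" --pt "-1 0.095 0 0.055 0 0 0"

```text
clock: 13.9
position: [0.5384, -0.2053, 0.0547]
tool_rot: [-3.14, -0.523, 1.847]
force: [1.4, -6.4, 4.1]
grip_width: -0.0001
```

```bash
python3 - <<'E'
from h import *
s=telemetry.observe();print(inrk(s['position']),s['force'],s['force']@Y)
cv2.imwrite('pics/t11.png',cams.grab_frame('top')[200:340,340:560].repeat(3,0).repeat(3,1))
E
```

```text
[ 0.0007 -0.1702  0.0547] [ 1.36615303 -6.441265    4.0620155 ] -6.567487396890947
```

View pics/t11.png

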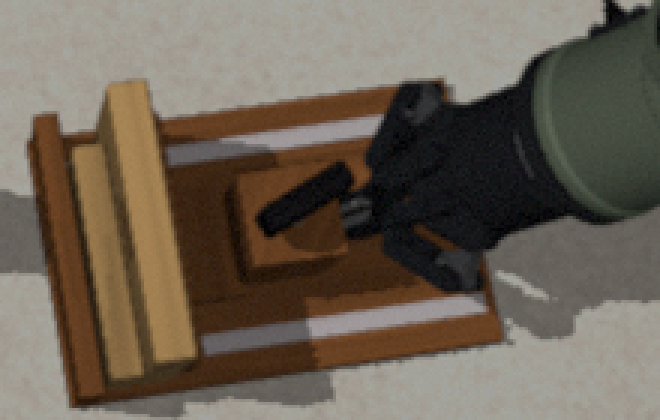

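Emit:
arm_command --pt "-1 0.008 0 0.0045 0 0 0" --pt "-1 0.016 0 0.009 0 0 0" --pt "-1 0.023 0 0.0135 0 0 0"

```text
clock: 14.32
position: [0.5373, -0.2018, 0.0547]
tool_rot: [-3.14, -0.522, 1.847]
force: [0.4, -8.8, 4.7]
grip_width: -0.0001
```

Emit:
arm_command --pt "-1 0.006 0 0.0035 0 0 0" --pt "-1 0.012 0 0.007 0 0 0"

```text
clock: 14.58
position: [0.5372, -0.2012, 0.0547]
tool_rot: [-3.14, -0.52, 1.846]
force: [3.2, -18.3, 7.5]
grip_width: -0.0001
```

Emit:
arm_command --pt "-1 0.004 0 0.0025 0 0 0" --pt "-1 0.004 0 0.0025 0 0 0" --pt "-1 0.004 0 0.0025 0 0 0"

```text
clock: 14.95
position: [0.5371, -0.2012, 0.0547]
tool_rot: [-3.141, -0.519, 1.846]
force: [3.2, -17.5, 7.4]
grip_width: 0.0001
```

Emit:
arm_command --pt "-1 -0.02 0 -0.012 0 0 0" --pt "-1 -0.06 0 -0.035 0 0 0" --pt "-1 -0.25 0 -0.145 0 0 0" --pt "-1 -0.25 0 -0.145 0 0 0"

```text
clock: 15.45
position: [0.5485, -0.242, 0.0541]
tool_rot: [-3.139, -0.523, 1.845]
force: [-0.1, 0.3, -0.7]
grip_width: 0.0
```

```bash
python3 - <<'E'
from h import *
s=telemetry.observe();print(inrk(s['position']),s['force'],s['qpos'])
f=cams.grab_frame('top');cv2.imwrite('pics/t12f.png',f);crop(f,340,205,510,335,4,'pics/t12.png')
E
```

```text
[ 2.000e-04 -2.082e-01  5.410e-02] [-0.05284028  0.32926024 -0.73641419] [ 0.82366046  0.99122828 -0.5580436   1.45582772  0.07019806  1.13021876
  0.64416309]
```

View pics/t12.png

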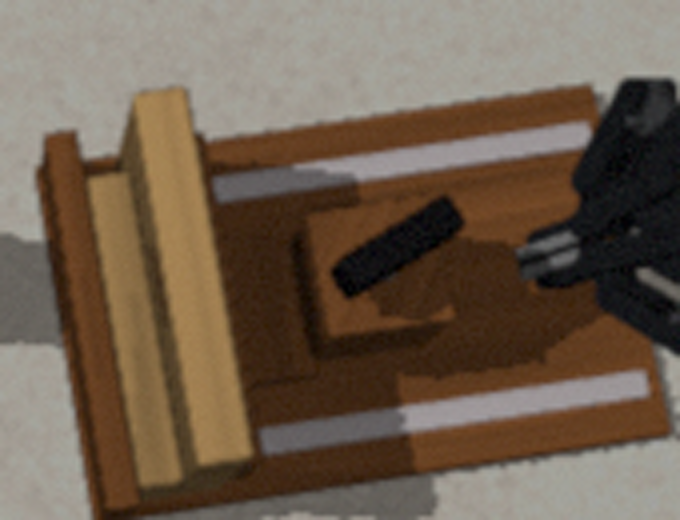

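```bash
python3 - <<'E'
from h import *
for x,y in[(135,92),(185,88),(252,458),(197,470)]: print(inrk(p2w('top',340+x/4,205+y/4,.132)))
K=[p2w('top',340+x/4,205+y/4,.140) for x,y in[(332,268),(445,197),(465,220),(350,298)]]
m=np.mean(K,0);print('knob',m,inrk(m),[np.degrees(np.arctan2(*(b-a)[[1,0]])) for a,b in((K[0],K[1]),(K[3],K[2]))])
print(rk(0,-.119,.131))
print('stop reads', .130-(.119-.075))
plan(rk(0,-.215,.25),Rpush)
E
```

```text
[ 0.0816 -0.0224  0.132 ]
[ 0.0803 -0.0436  0.132 ]
[-0.0774 -0.0443  0.132 ]
[-0.079  -0.0214  0.132 ]
knob [ 0.52235034 -0.15563369  0.14      ] [-0.0009 -0.118   0.14  ] [np.float64(-50.22472504398916), np.float64(-48.38806320663195)]
[ 0.52350044 -0.15633272  0.131     ]
stop reads 0.08600000000000001
[0.302, -0.003, -0.579] [0.0, -0.0, -0.003] rows>=1.6
[0.302, -0.002, -0.579] [0.0, -0.0, -0.003] rows>=1.6
```

Emit:
arm_command --pt "-1 0.15 0 -0.29 0 0 0" --pt "-1 0.302 0 -0.579 0 0 0" --pt "-0.5 0.45 0 -0.85 0 0 0" --pt "0 0.55 0 -1 0 0 0" --pt "0.3 0.55 0 -1 0 0 0"

```text
clock: 16.12
position: [0.5502, -0.2425, 0.2278]
tool_rot: [3.141, -0.522, 1.85]
force: [0.1, -0.1, -1.5]
grip_width: 0.0539
```

```bash
python3 - <<'E'
from h import *
s=telemetry.observe();print(inrk(s['position']),s['qpos'])
plan([.5228,-.156,.22],[np.pi,0,np.radians(130.5)])
E
```

```text
[ 0.0018 -0.2092  0.2278] [ 0.84482593  0.78451886 -0.60763616  1.37858383 -0.00924954  1.38937847
  0.60294317]
[0.498, -0.017, 0.346] [0.143, -0.654, -0.532] rows>=3.6
```

Emit:
arm_command --pt "0.3 0.12 0 0.08 0.036 -0.16 -0.13" --pt "0.3 0.25 -0.01 0.17 0.072 -0.33 -0.27" --pt "0.3 0.37 -0.01 0.26 0.107 -0.49 -0.4" --pt "0.3 0.498 -0.017 0.346 0.143 -0.654 -0.532" --pt "0.3 0.498 -0.017 0.346 0.143 -0.654 -0.532" --pt "0.3 0.498 -0.017 0.346 0.143 -0.654 -0.532"

```text
clock: 16.88
position: [0.5221, -0.1569, 0.2178]
tool_rot: [-3.14, -0.004, 2.276]
force: [0.2, -0.8, 0.3]
grip_width: 0.0557
```

```bash
python3 - <<'E'
from h import *
s=telemetry.observe();print(inrk(s['position']),s['qpos'])
plan([.5228,-.156,.131],[np.pi,0,np.radians(130.5)])
crop(cams.grab_frame('side'),260,70,420,240,4,'pics/s13.png')
E
```

```text
[-0.0015 -0.1192  0.2178] [ 0.63866908  0.49400137 -0.62160351  1.81729902  0.34590473  0.9450678
  0.57171173]
[-0.001, 0.009, 0.579] [-0.002, -0.005, -0.002] rows>=1.4
```

View pics/s13.png

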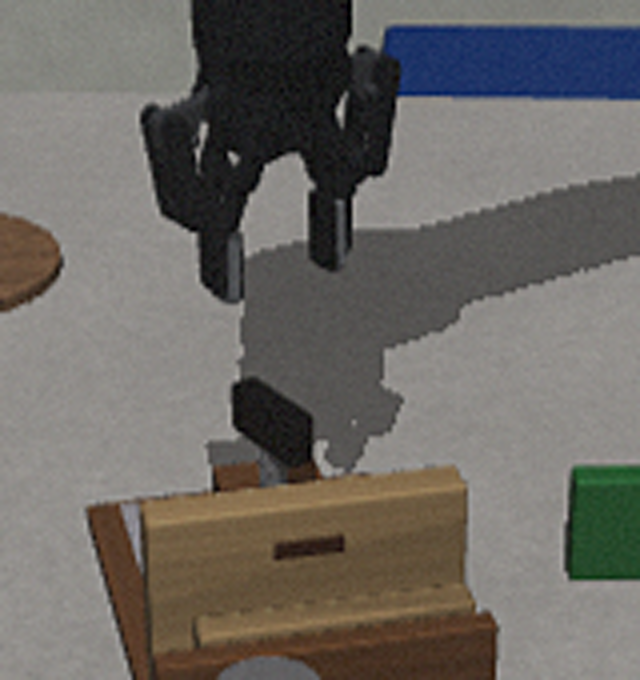

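Emit:
arm_command --pt "0.3 0 0.009 0.2 0 -0.005 0" --pt "0.3 0 0.009 0.4 0 -0.005 0" --pt "0 0 0.009 0.579 0 -0.005 0" --pt "-0.2 0 0.009 0.579 0 -0.005 0" --pt "-0.3 0 0.009 0.579 0 -0.005 0" --newtons 20

```text
clock: 17.55
position: [0.5235, -0.1563, 0.132]
tool_rot: [-3.141, 0.002, 2.275]
force: [0.3, 0.7, -0.4]
grip_width: 0.03
```

```bash
python3 - <<'E'
from h import *
s=telemetry.observe();print(s['position'],inrk(s['position']),s['force'],s['grip_width'])
plan([.523,-.156,.131],[np.pi,0,np.radians(130.5)])
f=cams.grab_frame('top');crop(f,340,205,510,335,4,'pics/t14.png')
crop(cams.grab_frame('side'),260,70,420,240,4,'pics/s14.png')
E
```

```text
[ 0.52354735 -0.15634465  0.13200711] [ 0.    -0.119  0.132] [ 0.34628942  0.69987504 -0.37942552] 0.02999001582153808
[0.004, -0.001, 0.007] [-0.001, 0.002, -0.003] rows>=0.0
```

View pics/s14.png

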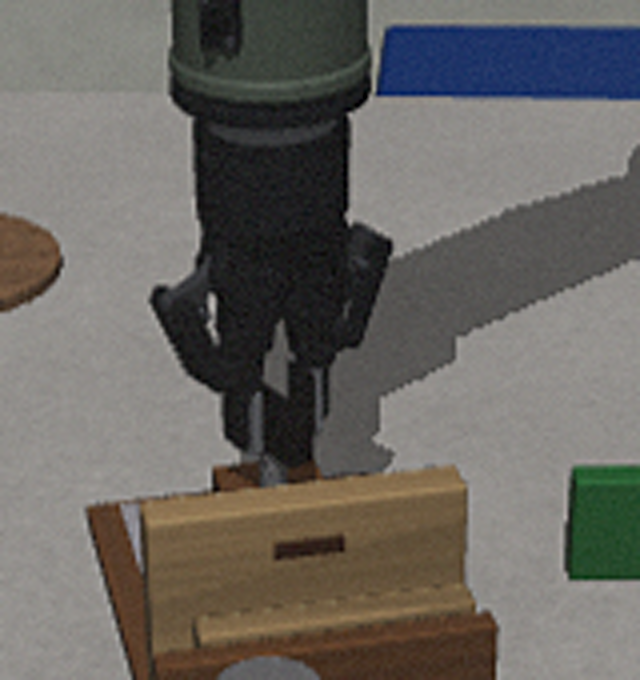

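View pics/t14.png

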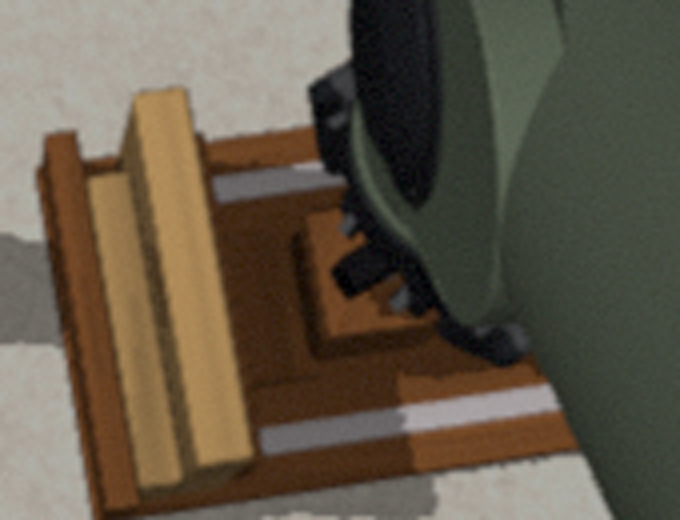

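Emit:
arm_command --pt "-0.45 0 0 0.007 0 0 0" --pt "-0.55 0 0 0.007 0 0 0" --pt "-0.6 0 0 0.007 0 0 0" --newtons 20

```text
clock: 18.02
position: [0.5235, -0.1558, 0.1307]
tool_rot: [-3.141, 0.002, 2.276]
force: [0.3, 0.8, 0.3]
grip_width: 0.0174
```

Emit:
arm_command --pt "-0.64 0 0 0 0 0 0" --pt "-0.7 0 0 0 0 0 0" --newtons 20

```text
clock: 18.27
position: [0.5235, -0.1556, 0.1306]
tool_rot: [-3.141, 0.002, 2.277]
force: [2.8, 3.1, 2.6]
grip_width: 0.0154
```

Emit:
arm_command --pt "-1 0 0.003 0 0 0 0" --pt "-1 0 0.003 0 0 0 -0.06" --pt "-1 0 0.003 0 0 0 -0.15" --pt "-1 0 0.003 0 0 0 -0.25" --newtons 35

```text
clock: 18.77
position: [0.5231, -0.1561, 0.1303]
tool_rot: [-3.139, 0.001, 2.475]
force: [-0.0, -1.4, 2.3]
grip_width: 0.0154
```

```bash
python3 - <<'E'
from h import *
s=telemetry.observe();print(s['position'],np.degrees(s['tool_rot'][2]),s['force'],s['moment'],s['force']@Y)
crop(cams.grab_frame('side'),260,70,420,240,4,'pics/s15.png')
E
```

```text
[ 0.52312261 -0.15606349  0.13034731] 141.78285411683072 [-0.00748198 -1.38950565  2.33634709] [-0.32994827  0.01540538 -0.08013823] -1.3329331964392392
```

View pics/s15.png

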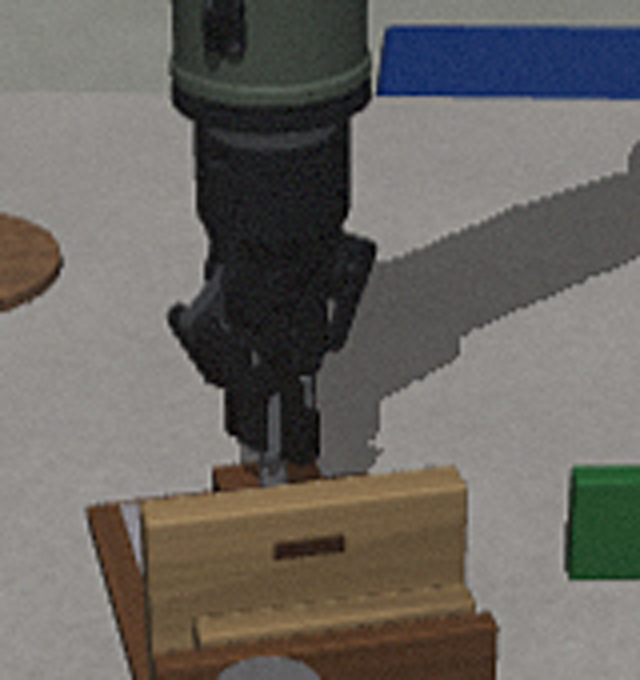

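Emit:
arm_command --pt "-1 0 0 0 0 0 -0.15" --pt "-1 0 0 0 0 0 -0.32" --pt "-1 0 0 0 0 0 -0.49" --pt "-1 0 0 0 0 0 -0.66" --pt "-1 0 0 0 0 0 -0.83" --pt "-1 0 0 0 0 0 -1"

```text
clock: 19.58
position: [0.5225, -0.1587, 0.1302]
tool_rot: [-3.136, -0.003, -3.025]
force: [-5.3, -15.1, 9.1]
grip_width: 0.0156
```

Emit:
arm_command --pt "-1 0 0 0 0 0 -0.15" --pt "-1 0 0 0 0 0 -0.32" --pt "-1 0 0 0 0 0 -0.49" --pt "-1 0 0 0 0 0 -0.6"

```text
clock: 20.08
position: [0.523, -0.1601, 0.1299]
tool_rot: [-3.136, -0.005, -2.555]
force: [3.9, -24.1, -3.1]
grip_width: 0.0157
```

```bash
python3 - <<'E'
from h import *
s=telemetry.observe();print(s['position'],np.degrees(s['tool_rot'][2]),s['force'],s['moment'],s['force']@Y,s['qpos'])
crop(cams.grab_frame('side'),260,70,420,240,4,'pics/s16.png')
E
```

```text
[ 0.5229932  -0.160099    0.12990164] -146.41098991745045 [  3.89514275 -24.10826871  -3.13173952] [-5.13330531 -1.06776655 -0.12964578] -24.242902177378582 [ 0.81010182  0.71872165 -0.90270998  1.87613566  0.72300415  0.91239046
  1.70984854]
```

View pics/s16.png

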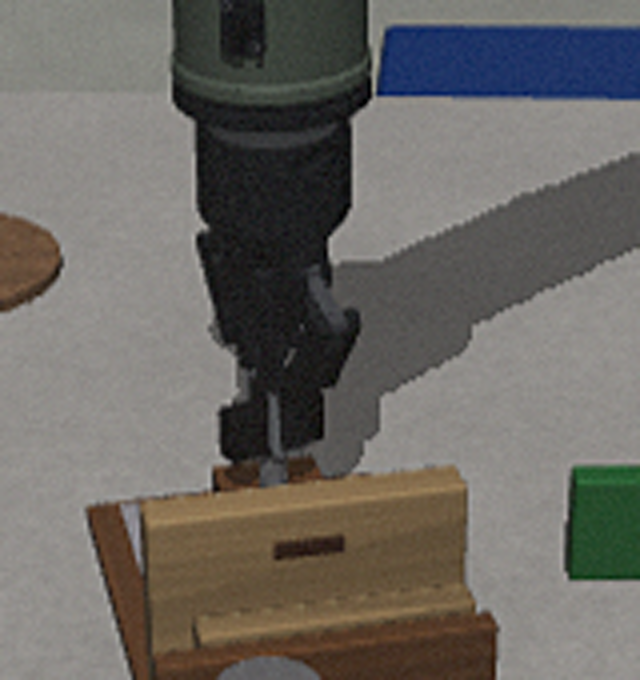

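Emit:
arm_command --pt "-1 0.014 -0.022 0 0 0 0" --pt "-1 0.014 -0.022 0 0 0 0"

```text
clock: 20.38
position: [0.5231, -0.1606, 0.13]
tool_rot: [-3.14, -0.003, -2.556]
force: [-0.3, -7.2, -4.4]
grip_width: 0.0153
```

```bash
python3 - <<'E'
from h import *
s=telemetry.observe();print(s['position'],np.degrees(s['tool_rot'][2]),s['force'],s['moment'],s['force']@Y)
E
```

```text
[ 0.52305299 -0.16061942  0.1299996 ] -146.4388623434628 [-0.28076685 -7.1617015  -4.39273528] [-1.51359159 -0.22572002  0.00896953] -6.8029527520203725
```

Emit:
arm_command --pt "-0.5 0.004 -0.008 0 0 0 0" --pt "-0.3 0.004 -0.008 0 0 0 0" --pt "-0.3 0.004 -0.008 0 0 0 0"

```text
clock: 20.75
position: [0.5238, -0.1606, 0.1305]
tool_rot: [-3.14, -0.001, -2.554]
force: [0.4, -0.3, 0.2]
grip_width: 0.03
```

```bash
python3 - <<'E'
from h import *
s=telemetry.observe();print(s['position'],np.degrees(s['tool_rot'][2]),s['force'],s['moment'])
crop(cams.grab_frame('side'),260,70,420,240,4,'pics/s17.png')
crop(cams.grab_frame('top'),340,205,510,335,4,'pics/t17.png')
E
```

```text
[ 0.52375979 -0.16055949  0.13047585] -146.3219330223129 [ 0.4250659  -0.32383047  0.17999535] [-0.02618209  0.04987516  0.00936403]
```

View pics/s17.png

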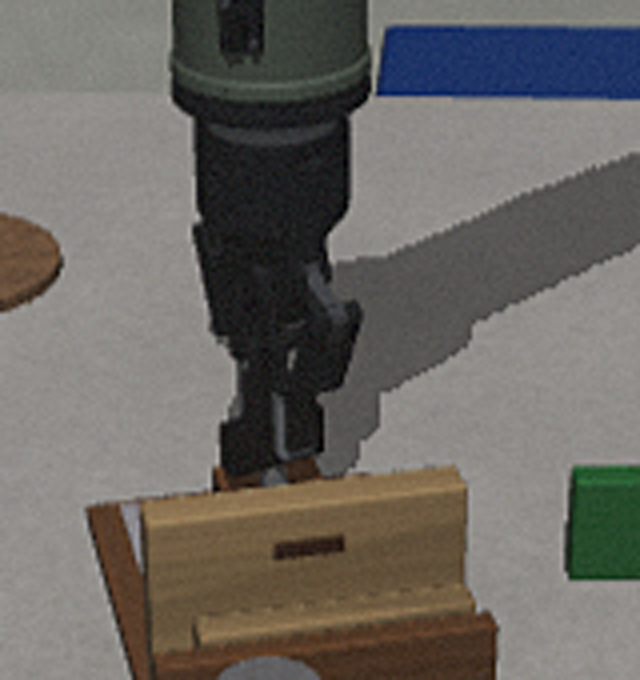

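View pics/t17.png

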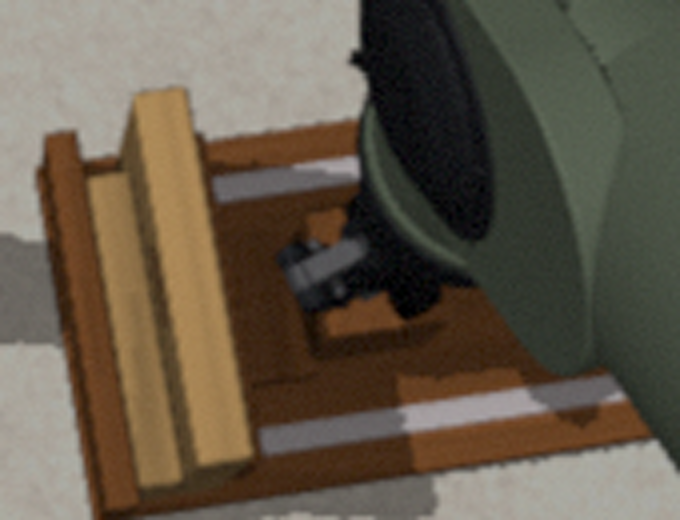

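Emit:
arm_command --pt "0 0 0 0 0 0 0" --pt "0.1 0 0 -0.1 0 0 0" --pt "0.1 0 0 -0.35 0 0 0" --pt "0.1 0 0 -0.6 0 0 0" --pt "0.1 0 0 -0.6 0 0 0"

```text
clock: 21.48
position: [0.5249, -0.1606, 0.2236]
tool_rot: [-3.136, 0.001, -2.554]
force: [0.0, 0.0, -0.5]
grip_width: 0.0469
```

```bash
python3 - <<'E'
from h import *
s=telemetry.observe();print(s['position'],np.degrees(s['tool_rot'][2]),s['force'],s['qpos'])
crop(cams.grab_frame('side'),260,70,420,240,4,'pics/s18.png')
crop(cams.grab_frame('top'),340,205,510,335,4,'pics/t18.png')
E
```

```text
[ 0.52488985 -0.16062848  0.22361305] -146.34073587262378 [ 0.04366359  0.02209709 -0.5266079 ] [ 0.88373125  0.60502887 -1.00164068  1.79785993  0.58472361  1.06315684
  1.82312873]
```

View pics/s18.png

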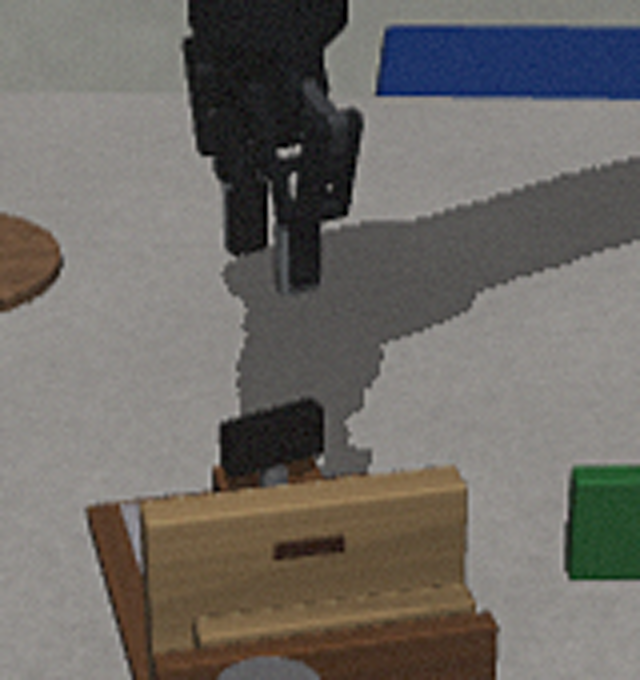

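View pics/t18.png

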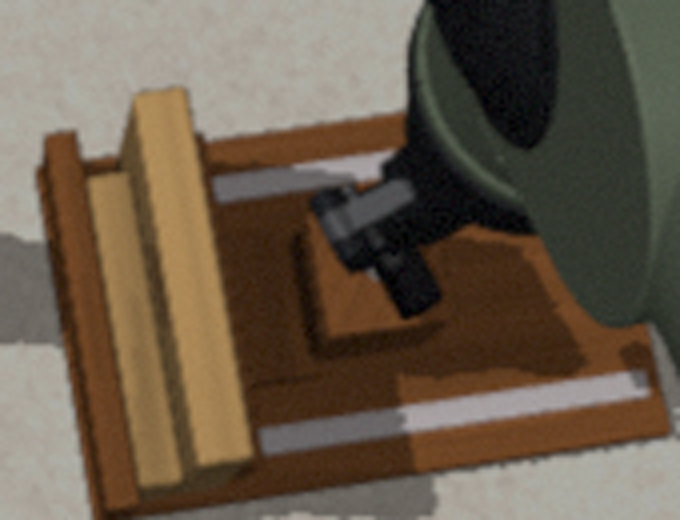

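```bash
python3 - <<'E'
from h import *
for lift in(0,-.009,-.012):
  for ky in (-.119,):
    a=np.radians(213.6-180);e=np.array([np.cos(a),np.sin(a),0]);n=np.array([-np.sin(a),np.cos(a),0])
    c=rk(0,ky,0)
    print(lift,[np.round((w2p('side',c+sx*.028*e+sy*.008*n+[0,0,z+lift])-[260,70])*4).tolist() for sx in(-1,1) for sy in (-1,1) for z in(.14,.112)])
E
```

```text
0 [[309.0, 378.0], [309.0, 426.0], [324.0, 390.0], [324.0, 438.0], [213.0, 404.0], [215.0, 452.0], [228.0, 417.0], [230.0, 465.0]]
-0.009 [[309.0, 393.0], [309.0, 441.0], [324.0, 406.0], [325.0, 453.0], [214.0, 420.0], [216.0, 467.0], [229.0, 433.0], [230.0, 481.0]]
-0.012 [[309.0, 399.0], [309.0, 446.0], [324.0, 411.0], [325.0, 458.0], [214.0, 425.0], [216.0, 472.0], [229.0, 438.0], [230.0, 486.0]]
```

```bash
python3 - <<'E'
from h import *
for c in (np.array([.5235,-.1563,0]),np.array([.5235,-.1603,0])):
    a=np.radians(33.6);e=np.array([np.cos(a),np.sin(a),0]);n=np.array([-np.sin(a),np.cos(a),0])
    for v,o in(('side',[260,70]),('top',[340,205])):
        print(v,[np.round((w2p(v,c+sx*.028*e+sy*.008*n+[0,0,.131])-o)*4).tolist() for sx in(-1,1) for sy in (-1,1)])
s=telemetry.observe();R=Ro.from_euler('xyz',s['tool_rot'])
for sy in(-1,1): print('pad inner tip',[(np.round((w2p('side',s['position']+R.apply([sx*.011,sy*.0235,.017-.006]))-[260,70])*4)).tolist() for sx in(-1,1)])
i=cams.grab_frame('side');crop(i,300,120,350,200,8,'pics/s19.png')
i=cams.grab_frame('top');crop(i,410,240,460,290,10,'pics/t19.png')
E
```

```text
side [[309.0, 393.0], [324.0, 406.0], [214.0, 420.0], [229.0, 433.0]]
top [[445.0, 299.0], [411.0, 316.0], [381.0, 180.0], [347.0, 197.0]]
side [[310.0, 390.0], [325.0, 402.0], [215.0, 416.0], [229.0, 429.0]]
top [[455.0, 300.0], [421.0, 317.0], [391.0, 182.0], [357.0, 198.0]]
pad inner tip [[225.0, 256.0], [264.0, 246.0]]
pad inner tip [[270.0, 291.0], [310.0, 281.0]]
```

View pics/s19.png

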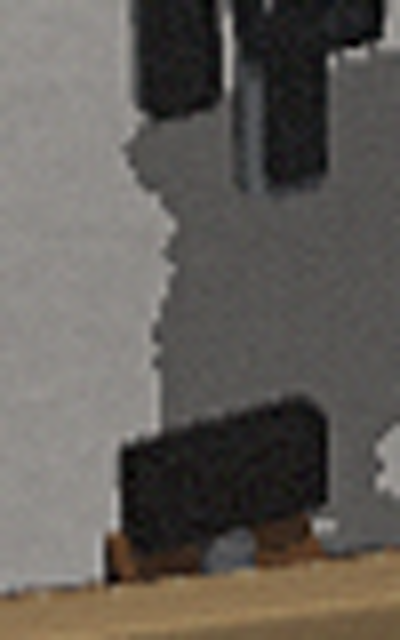

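View pics/t19.png

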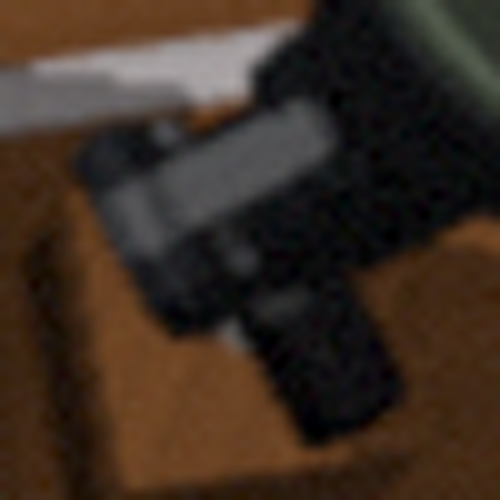

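```bash
python3 - <<'E'
from h import *
q=lambda x,y:p2w('top',410+x/10,240+y/10,.131)
for a,b in(((255,350),(315,440)),((355,285),(400,380))):
    d=q(*a)-q(*b);print(np.degrees(np.arctan2(d[1],d[0])))
c1,c2=q(315,442),q(403,385);print(np.linalg.norm(c1-c2),np.degrees(np.arctan2(*(c1-c2)[[1,0]])))
for a in(20,25,30,33.6,40):
    r=np.radians(a);e=np.array([np.cos(r),np.sin(r),0]);n=np.array([-np.sin(r),np.cos(r),0]);print(a,(c1+c2)/2+.028*e)
    c=np.array([.5235,-.1563,0])
    print([np.round((w2p('side',c+sx*.028*e+sy*.008*n+[0,0,z])-[300,120])*8).tolist() for sx in(-1,1) for sy in (-1,1) for z in (.131,.103)])
E
```

```text
39.21926803073456
30.373442131595922
0.017774428228870466 130.29106246635237
20 [ 0.52703506 -0.16017907  0.131     ]
[[315.0, 397.0], [315.0, 491.0], [332.0, 424.0], [332.0, 520.0], [106.0, 427.0], [109.0, 522.0], [121.0, 455.0], [124.0, 551.0]]
25 [ 0.52610029 -0.15792232  0.131     ]
[[309.0, 393.0], [310.0, 487.0], [331.0, 420.0], [332.0, 515.0], [106.0, 431.0], [109.0, 527.0], [126.0, 459.0], [129.0, 555.0]]
30 [ 0.52497238 -0.15575564  0.131     ]
[[303.0, 389.0], [304.0, 484.0], [330.0, 415.0], [331.0, 510.0], [107.0, 436.0], [110.0, 531.0], [132.0, 463.0], [135.0, 559.0]]
33.6 [ 0.52404546 -0.15426067  0.131     ]
[[298.0, 387.0], [299.0, 481.0], [329.0, 412.0], [329.0, 507.0], [108.0, 439.0], [111.0, 535.0], [137.0, 465.0], [140.0, 561.0]]
40 [ 0.52217291 -0.15175758  0.131     ]
[[289.0, 383.0], [290.0, 478.0], [325.0, 406.0], [325.0, 501.0], [111.0, 445.0], [114.0, 541.0], [147.0, 469.0], [149.0, 565.0]]
```

```bash
python3 - <<'E'
from h import *
plan([.526,-.1585,.121],[np.pi,0,np.radians(213.6)])
E
```

```text
[-0.024, 0.003, 0.66] [-0.002, -0.002, 0.002] rows>=1.6
```

Emit:
arm_command --pt "0.1 -0.024 0.003 0.25 0 0 0" --pt "0.1 -0.024 0.003 0.5 0 0 0" --pt "0 -0.024 0.003 0.65 0 0 0" --pt "-0.3 -0.024 0.003 0.66 0 0 0" --pt "-0.45 -0.024 0.003 0.66 0 0 0" --pt "-0.55 -0.024 0.003 0.66 0 0 0" --newtons 20

```text
clock: 22.42
position: [0.527, -0.1586, 0.1225]
tool_rot: [-3.139, -0.0, -2.554]
force: [-1.0, -0.2, 0.0]
grip_width: 0.0193
```

Emit:
arm_command --pt "-0.6 0 0 0 0 0 0" --pt "-0.64 0 0 0 0 0 0" --pt "-0.7 0 0 0 0 0 0" --newtons 20

```text
clock: 22.8
position: [0.5267, -0.1586, 0.1218]
tool_rot: [-3.139, -0.001, -2.554]
force: [-1.6, -0.9, 6.4]
grip_width: 0.0161
```

```bash
python3 - <<'E'
from h import *
s=telemetry.observe();print(s['position'],np.degrees(s['tool_rot'][2]),s['force'],s['moment'],s['grip_width'])
crop(cams.grab_frame('side'),260,70,420,240,4,'pics/s20.png')
E
```

```text
[ 0.52665831 -0.15862155  0.12181595] -146.3412649582899 [-1.62234944 -0.90653326  6.42551784] [-0.06885411  0.25644005 -0.0832554 ] 0.016050302358918928
```

View pics/s20.png

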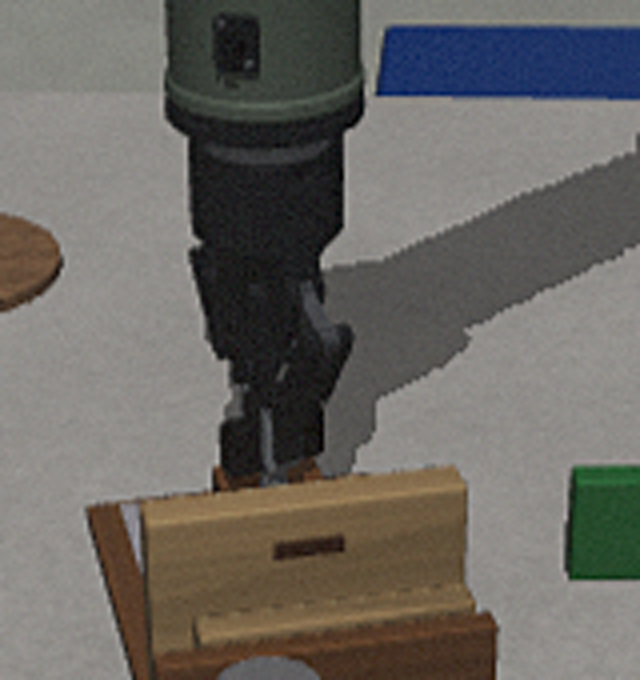

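Emit:
arm_command --pt "-1 0 0 0 0 0 0" --pt "-1 0 0 0 0 0 0.1" --pt "-1 0 0 0.001 0 0 0.25" --pt "-1 0 0 0.002 0 0 0.42" --pt "-1 0 0 0.003 0 0 0.6" --newtons 35

```text
clock: 23.48
position: [0.5267, -0.1587, 0.1213]
tool_rot: [-3.139, 0.0, -3.03]
force: [-1.4, -1.2, 4.4]
grip_width: 0.0154
```

```bash
python3 - <<'E'
from h import *
s=telemetry.observe();print(s['position'],np.degrees(s['tool_rot'][2]),s['force'],s['moment'],s['force']@Y)
E
```

```text
[ 0.52670722 -0.15871134  0.1212848 ] -173.58940268284456 [-1.43657541 -1.20095285  4.38257082] [-0.08738988  0.27073003  0.14304982] -0.7554670465960424
```

Emit:
arm_command --pt "-1 0 0 0.001 0 0 0.15" --pt "-1 0 0 0.002 0 0 0.32" --pt "-1 0 0 0.003 0 0 0.49" --pt "-1 0 0 0.004 0 0 0.66" --pt "-1 0 0 0.005 0 0 0.83" --pt "-1 0 0 0.006 0 0 1"

```text
clock: 24.22
position: [0.5266, -0.1589, 0.1203]
tool_rot: [-3.14, 0.002, 2.468]
force: [-1.4, -2.1, 8.2]
grip_width: 0.0155
```

```bash
python3 - <<'E'
from h import *
s=telemetry.observe();print(s['position'],np.degrees(s['tool_rot'][2]),s['force'],s['moment'],s['force']@Y)
E
```

```text
[ 0.52660937 -0.15892327  0.12032499] 141.41304425939924 [-1.38073499 -2.09824826  8.18149712] [-0.43341087  0.42660199  0.17899372] -1.6330551448107282
```

Emit:
arm_command --pt "-1 0 0 0 0 0 0.15" --pt "-1 0 0 0 0 0 0.32" --pt "-1 0 0 0 0 0 0.49" --pt "-1 0 0 0 0 0 0.66" --pt "-1 0 0 0 0 0 0.83" --pt "-1 0 0 0 0 0 1"

```text
clock: 24.98
position: [0.5264, -0.159, 0.1201]
tool_rot: [-3.141, 0.003, 1.683]
force: [-0.8, -3.9, -1.5]
grip_width: 0.0156
```

```bash
python3 - <<'E'
from h import *
s=telemetry.observe();print(s['position'],np.degrees(s['tool_rot'][2]),s['force'],s['moment'],s['force']@Y,s['qpos'][6])
E
```

```text
[ 0.52637405 -0.15900278  0.1201162 ] 96.40545002982527 [-0.81775336 -3.91825531 -1.53097789] [-0.56184913  0.23018461  0.16206754] -3.53780303307099 -0.01396975065292777
```

Now press on into the tight stop.

Emit:
arm_command --pt "-1 0 0 0.002 0 0 0.12" --pt "-1 0 0 0.003 0 0 0.24" --pt "-1 0 0 0.005 0 0 0.35"

```text
clock: 25.35
position: [0.5263, -0.159, 0.1194]
tool_rot: [3.141, 0.003, 1.409]
force: [-2.6, -2.8, 1.5]
grip_width: 0.0152
```

```bash
python3 - <<'E'
from h import *
s=telemetry.observe();print(s['position'],np.degrees(s['tool_rot'][2]),s['force'],s['moment'],s['force']@Y,s['qpos'][6])
E
```

```text
[ 0.52629534 -0.15898983  0.1194332 ] 80.7452572581312 [-2.60050963 -2.80740349  1.52586764] [-0.5239527   0.59673668  0.84606824] -1.9761353209533907 -0.23559408435441695
```

Emit:
arm_command --pt "-1 0 0 0 0 0 0.06" --pt "-1 0 0 0 0 0 0.1" --pt "-1 0 0 0 0 0 0.1" --pt "-1 0 0 0 0 0 0.1" --newtons 50

```text
clock: 25.85
position: [0.5265, -0.1586, 0.1194]
tool_rot: [3.141, 0.003, 1.335]
force: [-2.5, -3.3, 6.3]
grip_width: 0.0147
```

```bash
python3 - <<'E'
from h import *
s=telemetry.observe();print(s['position'],np.degrees(s['tool_rot'][2]),s['force'],s['moment'],s['force']@Y,s['grip_width'])
E
```

```text
[ 0.52646816 -0.15864856  0.11943374] 76.51594202916925 [-2.54331584 -3.281077    6.33244343] [-0.56568258  0.59105928  1.73261285] -2.447091631058187 0.01472112350945405
```

Emit:
arm_command --pt "-0.6 0 0 0 0 0 0" --pt "-0.4 0 0 0 0 0 0" --pt "0 0 0 0 0 0 0" --pt "0.1 0 0 0 0 0 0"

```text
clock: 26.35
position: [0.5265, -0.1584, 0.1192]
tool_rot: [3.141, 0.002, 1.334]
force: [0.1, -0.5, -0.5]
grip_width: 0.0468
```

Emit:
arm_command --pt "0.1 0 0 -0.15 0 0 0" --pt "0.1 0 0 -0.4 0 0 0" --pt "0.1 0 0 -0.75 0 0 0" --pt "0.1 0 0 -1 0 0 0" --pt "0.1 0 0 -1 0 0 0"

```text
clock: 26.98
position: [0.5276, -0.1584, 0.2719]
tool_rot: [3.137, 0.002, 1.333]
force: [0.1, -0.7, 0.8]
grip_width: 0.0469
```

Emit:
arm_command --pt "0.1 -0.4 0 -0.15 0 0 0" --pt "0.1 -0.8 0 -0.3 0 0 0" --pt "0.1 -1 0 -0.3 0 0 0" --pt "0.1 -1 0 -0.3 0 0 0"

```text
clock: 27.48
position: [0.49, -0.3064, 0.3135]
tool_rot: [-3.141, 0.003, 1.33]
force: [-0.0, 0.2, 0.5]
grip_width: 0.047
```

```bash
python3 - <<'E'
from h import *
s=telemetry.observe();print(s['position'],s['force'])
i=cams.grab_frame('side');cv2.imwrite('pics/s21f.png',i);crop(i,260,110,420,270,4,'pics/s21.png')
i=cams.grab_frame('top');cv2.imwrite('pics/t21f.png',i);crop(i,340,205,510,335,4,'pics/t21.png')
E
```

```text
[ 0.48995649 -0.30637539  0.3135215 ] [-0.0348076   0.23312778  0.48887348]
```

View pics/s21.png

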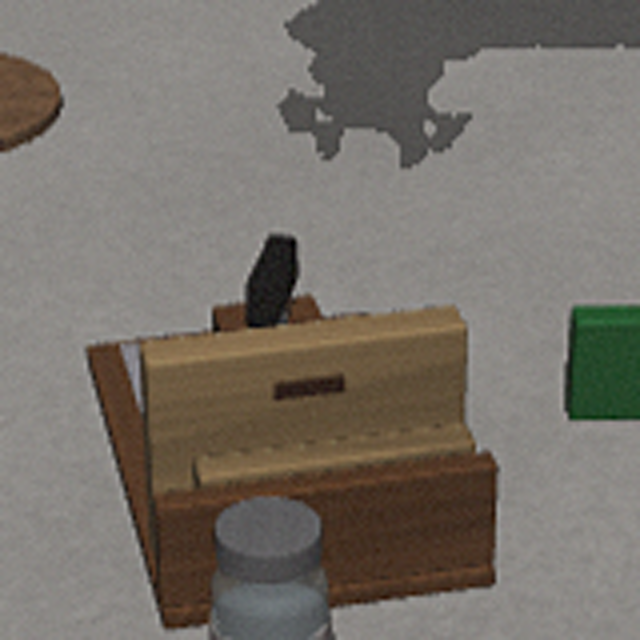

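View pics/t21f.png

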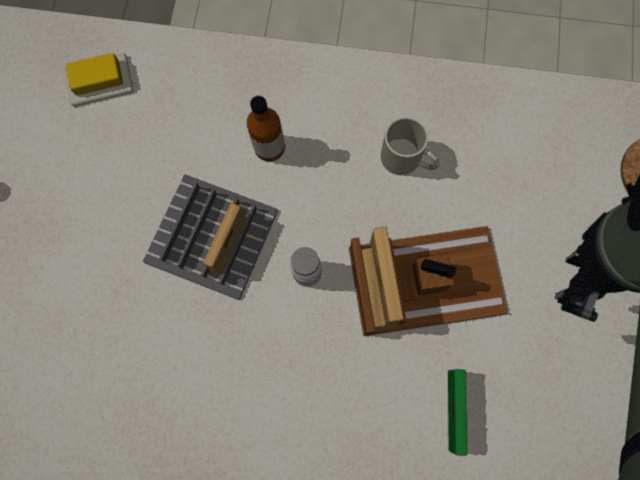

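View pics/t21.png

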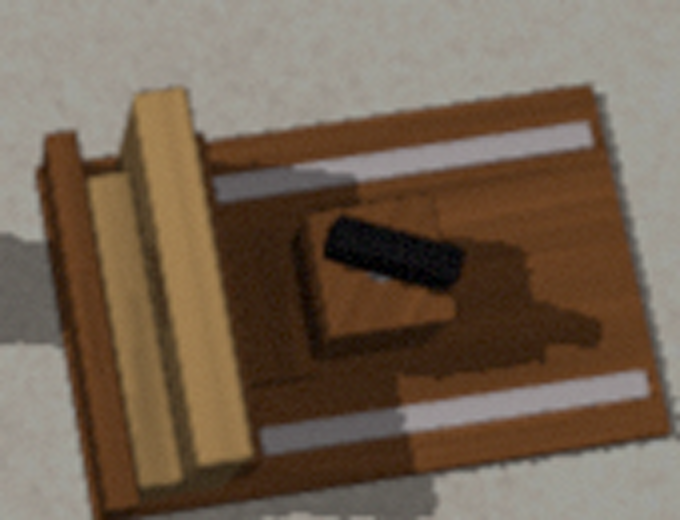

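```bash
python3 - <<'E'
from h import *
q=lambda x,y:p2w('top',340+x/4,205+y/4,.128)
K=[q(*p) for p in((345,215),(465,250),(445,290),(325,255))]
a=np.degrees(np.arctan2(*((K[0]-K[1])[[1,0]])));print('wing',a,'turn',np.radians(16.1-a+180)-np.pi if 0 else np.radians(196.1-a), inrk(np.mean(K,0)))
c=np.mean(K,0)*[1,1,0]
for l in(0,-.009,-.012):
    r=np.radians(a);e=np.array([np.cos(r),np.sin(r),0]);n=np.array([-np.sin(r),np.cos(r),0])
    print(l,[np.round((w2p('side',c+sx*.028*e+sy*.008*n+[0,0,z+l])-[260,110])*4).tolist() for sx in(-1,1) for sy in(-1,1) for z in(.14,)],np.round((w2p('side',c+.028*e+[0,0,.112+l])-[260,110])*4))
for x,y in[(135,92),(185,88),(252,458),(197,470)]: print(inrk(p2w('top',340+x/4,205+y/4,.132)))
E
```

```text
wing 80.95653035841251 turn 2.0096326574158367 [-0.0014 -0.1187  0.128 ]
0 [[270.0, 211.0], [300.0, 214.0], [243.0, 261.0], [274.0, 264.0]] [260. 311.]
-0.009 [[270.0, 226.0], [300.0, 229.0], [244.0, 277.0], [274.0, 280.0]] [260. 327.]
-0.012 [[270.0, 231.0], [300.0, 234.0], [244.0, 282.0], [274.0, 285.0]] [260. 332.]
[ 0.0816 -0.0224  0.132 ]
[ 0.0803 -0.0436  0.132 ]
[-0.0774 -0.0443  0.132 ]
[-0.079  -0.0214  0.132 ]
```

```bash
python3 - <<'E'
from workcell import job
print(job.job_done())
E
```

```text
the job is handed in; nothing more can be done
None
```

The tall board is in the rack, the stop is snug and its knob is tight. I handed the job in at about 27.6 s with the arm clear of everything; no verdict was reported.

**What I did**
- I lifted the tall board from the drainer and stood it in the rack gap.
- I pushed the stop up until the resistance rose to about 18 N. That put the board within about 1–2 mm of centre along the wall.
- I turned the knob backwards past its click and loosened the grip, and it dropped about 9 mm. I then regripped it and turned it forwards into the tight stop, reaching about 1.7 N m.

**Last checks in the camera images**
- **Board:** upright, spanning about 22 to 44 mm from the wall, in the same pixels before and after clamping.
- **Stop:** reads about 0.086, worked out from the knob's position.
- **Knob:** wing at a turn of about 2.01, sunk about 12 mm.
- **Other things:** the toast board, jar, mug, oil bottle and green look-alike look unmoved.

**What disagreed**
- The camera's position for the knob axis was 2–3 mm away from where the grip found it. This put a side load of about 24 N on the knob during the backward turn, in the direction of the boards. I re-centred for the forward turn, and the boards did not move.
- Setting the board down pressed it briefly onto the rack floor with about 29 N.

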